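# Gauge a round rod in a taper slot and set the cursor to it

## Robot

A 6-joint arm with a two-finger parallel gripper is mounted at the origin on the work surface; the furniture and walls round the work are solid. World frame = base frame: x ahead of the robot, y to its left, z up, the work surface at z = 0. Lengths are in m, angles in rad, forces in N, time in s.
With the tool pointing down it reaches from about 0.25 to 0.775 m from the base axis. Payload 4 kg.
Tool frame: the origin (TCP) lies midway between the tips of the shut fingers; the grasp point (between the pads) lies 19 mm behind it; z points along the fingers, y is the direction in which the jaws open and shut (so a half turn about z gives the same grasp; the last joint's range is limited). The gripper opens to 94 mm and grips with 3 to 60 N. Pads are 16 mm wide; open, the fingers measure 119 mm over their backs; the gripper's body (75 mm by 177 mm) begins 78 mm behind the grasp point.
Start: joints at [-1.404, 0.087, 1.371, -0, 1.684, -0.103], TCP at [0.147, -0.53, 0.206] pointing down, gripper open.
Joint ranges: [-3.1, 3.1], [-0.76, 2.03], [0.27, 2.55], [-1.08, 4.22], [0.17, 2.65], [-2.57, 2.57]. Speed limits (rad/s): [2.79, 2.79, 3.14, 3.14, 3.14, 3.14].

## Interface

Orientations are given as [roll, pitch, yaw] about the fixed x, y, z axes, in that order (R = Rz(yaw) Ry(pitch) Rx(roll)).
In Python, from bench import robot gives the robot as it stands.
- The arm moves only by the tool drive_tool, never from a script. Its argument "series" is a list that holds one entry, the list of rows, each a list of 7 numbers: the turn, a rotation vector about the tool's x, y, z in rad, then the shift along the tool's x, y, z in cm, then the opening in per cent of the stroke, from 0 (shut) to 100 (fully open). In form: [[[rx, ry, rz, tx, ty, tz, fingers], ...]]. A call has 1 to 20 rows; each row is the pose to reach, as a shift and turn from the pose measured when the call began, along the tool's axes at that moment; what a row does not reach only later rows make up. A row lasts 1/10 s, in which the tool goes at most 50 mm and 8.59 degrees, less where a joint would pass 70% of its speed; a pose out of reach is approached as far as the arm can. A call with a gripper value outside its range is refused whole. The fingers move at their own pace and stop on an object; the grip force is fixed at half the most. Time passes only in rows, so rows that repeat a pose let the fingers close. It gives the time, the measured TCP pose, the force and the opening at its end, in the units of the state.
- robot.get_obs(): the state, without advancing time (a new reading comes with each control period).
- robot.snapshot(name): name is "scene" or "top"; returns a dict with "img" (384x512x3 uint8, blue, green, red), "depth" (384x512 float32, m along the optical axis (not along the pixel's ray), 0 where there is no reading), "vertical_fov" (degrees; the focal length in pixels is half the picture's height over the tangent of half this angle, whatever the lens; pixels are square), "cx", "cy" (the principal point, pixels), "dist_coeffs" ([k1, k2, p1, p2, k3] as OpenCV has them; the pictures are not rectified), "rvec" (rotation vector, rad) and "tvec" (3), from world to camera coordinates, as OpenCV has them. Camera axes: x right, y down, z forward; pixel columns grow to the right and rows downward; lengths in m; the calibration is good to about 2 mm. A picture is of the moment at which its call begins.
- robot.close_job(): hands the job in, once; it reports no verdict.
The state is a dict: "time": time; "joint_positions": joint angles; "qvel": joint speeds; "joint_torque": joint torques, N m; "tool_pos": TCP position; "ee_rot": TCP orientation; "wrist_force": force on the tool from outside, world axes, zero at the start; "wrist_torque": the same for the moment, N m; "width": finger opening in m.
Only numpy, scipy, OpenCV 4.12 (cv2) and the standard library are available. Lean on these libraries where they do the work, as an engineer would, in place of code of your own. Each camera call takes 0.05 s, during which the arm holds its last target.

## Task

Take the rod from the rack hole nearer to the robot, lower it upright into the wide end of the taper gauge's slot and slide it along until it wedges firmly between both jaws, without forcing it, and let go. Then push the gauge's cursor gently up to the rod, so that its nose touches the shank and marks the reading, leaving the rod wedged. Leave the other rod in its hole and the other things on the bench where they are.

Things in the scene. Friction and masses are not known exactly. Their poses are not given: they have to be found in the camera images.
- gauge: taper gauge fixed to the bench at its left edge: dark steel base 176 x 74 x 6 mm, two bright jaws on it. Origin: on the bench under the slot's centre line; x runs along the slot from the wide open mouth (robot's side) to the narrow end, z up. The slot is 11.25 mm wide at x = 0 and narrows 1 mm per 8 mm of x, evenly on both sides; jaws x = -75 to 75 mm, z = 6 (slot floor) to 24 mm.
- slot_entry (a point): on the slot's centre line and floor, 60 mm towards the mouth from the gauge's origin; the slot is 18.75 mm wide here and open above: lower the rod in here
- left_jaw: the jaw on the gauge's +y side, 150 x 16 x 18 mm; its origin and axes are the gauge's. A push of about 8 N along the slot wedges a rod firmly (each jaw then presses on it with 6 to 25 N, and it stays when released); over 35 N on a jaw is forcing it, and a push of over 4 N on its shank back towards the mouth may loosen it
- right_jaw: the jaw on the gauge's -y side, likewise
- cursor (a joint): the gauge's cursor, a saddle across the jaws (60 mm wide, z = 25 to 32 mm) that slides along the slot; 0 at the narrow end, growing in m (to 0.09) as it is pushed towards the mouth (gauge -x). It stays where it is left; friction about 0.7 N
- cursor_nose (a point): tip of the cursor's nose, a bar 6 mm wide and 8 mm high, 31 mm above the bench, that points to the mouth and is to touch the rod's shank below its handle; axes as the gauge's
- cursor_tab (a point): centre of the cursor's black upright tab, 12 mm (x) x 24 mm (y) x 34 mm (z = 31 to 65 mm), 34 mm behind (gauge +x of) the nose tip; push it from behind
- near_hole (a point): mouth of the rack hole nearer to the robot, where the rod to be gauged stands. The rack is a fixed pale wooden block 96 x 44 x 34 mm between gauge and machine; holes 60 mm apart along its length (the point's x axis, away from the robot), 15 mm wide, 24 mm deep, mouths at its top
- far_hole (a point): mouth of the rack's other hole, farther from the robot, where the spare rod stands and stays
- rod_a: one of the two round steel rods with dark wooden handles, which look alike; its shank is between 9 and 14 mm thick, not known beforehand, and one rod's is thicker than the other's; which rod stands in which hole changes. Upright, 77 mm long. Origin on its axis 25 mm above its foot, z towards the handle
- rod_a_mid (a point): centre of that rod's square handle, 16 x 16 x 40 mm with its flats along the rod's x and y, 56 mm above the rod's foot (the shank is bare from 20 to 56 mm under it); grip here. Rod 0.06 kg
- rod_b: one of the two round steel rods with dark wooden handles, which look alike; its shank is between 9 and 14 mm thick, not known beforehand, and one rod's is thicker than the other's; which rod stands in which hole changes. Upright, 77 mm long. Origin on its axis 25 mm above its foot, z towards the handle
- rod_b_mid (a point): centre of that rod's square handle, as for the other rod
- strap_splitter: fixed machine to the right of the rack, origin at its foot: it stands from x = 0.13 to 0.70 m and y = -0.30 to 0.02 m and is 0.345 m high (its big wheel at x = 0.65 m); keep clear of it
- rivet_tin: bystander: round tin 65 mm wide, 30 mm high, behind the gauge
- girth_ring: bystander: steel ring 45 mm wide, 8 mm high, behind the gauge
- beeswax: bystander: wax block 32 x 46 x 18 mm in front of the rack
- buckle_1: bystander: buckle 41 x 34 x 11 mm behind the rack
There are look-alikes about, which are no part of the job. Leave any yellow look-alike of the rod_a alone.

How it is judged:
On the way:
1. the rod from the nearer hole is wedged upright between both jaws, the other rod still in its hole (((contact force between rod_a and left_jaw above 2.5 N and contact force between rod_a and right_jaw above 2.5 N and z of rod_a_mid in the frame of gauge below 0.074 m and angle between rod_a's own z axis and vertical below 0.12 rad and x of rod_a in the frame of gauge above -0.03 m and horizontal distance between rod_b and far_hole below 0.008 m and height (world z) of rod_b below 0.045 m and angle between rod_b's own z axis and vertical below 0.2 rad) or (contact force between rod_b and left_jaw above 2.5 N and contact force between rod_b and right_jaw above 2.5 N and z of rod_b_mid in the frame of gauge below 0.074 m and angle between rod_b's own z axis and vertical below 0.12 rad and x of rod_b in the frame of gauge above -0.03 m and horizontal distance between rod_a and far_hole below 0.008 m and height (world z) of rod_a below 0.045 m and angle between rod_a's own z axis and vertical below 0.2 rad))), for 0.2 s.
At the end, for the whole second after the job is handed in: One rod stands in the slot, released, upright within 0.12 rad, its foot at least 6 mm down between the jaws and still wedged (each jaw presses on it with more than 2.5 N); the cursor's nose is within 2.5 mm of its shank; the spare rod stands in the far hole (((contact force between rod_a and left_jaw above 2.5 N and contact force between rod_a and right_jaw above 2.5 N and z of rod_a_mid in the frame of gauge below 0.074 m and angle between rod_a's own z axis and vertical below 0.12 rad and x of rod_a in the frame of gauge above -0.03 m and x of rod_a in the frame of cursor_nose above -0.00925 m and horizontal distance between rod_b and far_hole below 0.008 m and height (world z) of rod_b below 0.045 m and angle between rod_b's own z axis and vertical below 0.2 rad and linear speed of rod_a below 0.01 m/s) or (contact force between rod_b and left_jaw above 2.5 N and contact force between rod_b and right_jaw above 2.5 N and z of rod_b_mid in the frame of gauge below 0.074 m and angle between rod_b's own z axis and vertical below 0.12 rad and x of rod_b in the frame of gauge above -0.03 m and x of rod_b in the frame of cursor_nose above -0.00725 m and horizontal distance between rod_a and far_hole below 0.008 m and height (world z) of rod_a below 0.045 m and angle between rod_a's own z axis and vertical below 0.2 rad and linear speed of rod_b below 0.01 m/s))); the robot touches nothing.
It fails at once if the rod is forced: a jaw presses on a rod with more than 35 N (contact force between any of rod_a, rod_b and left_jaw above 35 N or contact force between any of rod_a, rod_b and right_jaw above 35 N).
It fails at once if a bystander is moved by more than 30 mm (distance of any of rivet_tin, girth_ring, beeswax, buckle_1 from where it was at the start of the episode above 0.03 m).
It also fails if it takes over 72 s, if anything falls off the work surface, if the arm or the gripper's body presses on something with over 40 N, if the wrist force passes 120 N, or if a joint passes its speed limit or range.

## Working session

There is one attempt and no reset: what is moved stays moved. The work goes in short steps, Python scripts to look and compute and a tool call to move; the robot and the scene stay as the last step left them, time stands still between calls to the robot, and variables do not carry over. Pictures are saved under pics/ and viewed, and the job is handed in when it is done.

Besides the shell and the picture viewer there is one more tool, called after "Request:" by a JSON object that holds its "name" and its "arguments", one argument or row to a line. drive_tool: Moves the arm, as the interface text tells. Its arguments: {"type":"object","properties":{"series":{"type":"array","items":{"type":"array","items":{"type":"array","items":{"type":"number"}}}}},"required":["series"]}

```bash
ls; mkdir -p pics; cat > h.py <<'E'
import numpy as np,cv2
from bench import robot
def snap(n,save=None):
    s=robot.snapshot(n)
    if save: cv2.imwrite('pics/'+save,s['img'])
    f=192/np.tan(np.radians(s['vertical_fov'])/2)
    s['K']=np.array([[f,0,s['cx']],[0,f,s['cy']],[0,0,1.]])
    s['d']=np.array(s['dist_coeffs'],float)
    s['R']=cv2.Rodrigues(np.array(s['rvec'],float))[0]; s['t']=np.array(s['tvec'],float).reshape(3)
    s['C']=-s['R'].T@s['t']
    return s
def rays(s,px):
    u=cv2.undistortPoints(np.array(px,float).reshape(-1,1,2),s['K'],s['d']).reshape(-1,2)
    return np.c_[u,np.ones(len(u))]@s['R']
def onplane(s,px,z):
    r=rays(s,px); k=(z-s['C'][2])/r[:,2]
    return s['C']+r*k[:,None]
def withdepth(s,px):
    px=np.array(px).reshape(-1,2); r=rays(s,px)
    d=np.array([s['depth'][int(round(v)),int(round(u))] for u,v in px])
    return s['C']+r*d[:,None]
def proj(s,P):
    return cv2.projectPoints(np.array(P,float).reshape(-1,3),np.array(s['rvec'],float),np.array(s['tvec'],float),s['K'],s['d'])[0].reshape(-1,2)
E
python3 - <<'E'
from h import *
o=robot.get_obs(); print(o)
for n in('scene','top'):
    s=snap(n,n+'0.png'); print(n,s['C'],s['K'][0,0],s['d'],s['vertical_fov'], s['R'])
    np.savez(n+'0.npz',**{k:s[k] for k in('img','depth','K','d','R','t','C','rvec','tvec')})
E
```

```text
pics
{'time': 0.0, 'joint_positions': array([-1.40406973e+00,  8.79655016e-02,  1.37224024e+00,  5.42596058e-06,
        1.68360525e+00, -1.03097645e-01]), 'qvel': array([-0.00029465, -0.00064278,  0.00018709,  0.00021087,  0.00289428,
        0.00129328]), 'joint_torque': array([-1.64170946e-03, -3.40181530e+01, -3.02430618e+01,  7.17263762e-02,
        3.28572455e-02, -1.57359864e-04]), 'tool_pos': array([ 0.14651624, -0.52955639,  0.20430556]), 'ee_rot': array([-3.13938665e+00, -2.33664417e-04,  2.69824585e-01]), 'wrist_force': array([-0.57285549, -0.16722312,  0.8066828 ]), 'wrist_torque': array([-0.00334093,  0.02208115,  0.00781407]), 'width': 0.09399778848700892}
scene [0.16109619 0.693336   0.68306551] 499.2863799959153 [-0.03027037  0.          0.          0.          0.        ] 42.06837946161484 [[-0.86247254 -0.50600988  0.00975284]
 [-0.3282175   0.54455652 -0.77183643]
 [ 0.38524588 -0.66888878 -0.63574634]]
top [0.46953512 0.0483645  1.23293393] 473.4767442824645 [-0.19914991  0.          0.          0.          0.        ] 44.146185159216984 [[-0.01755275 -0.99984529  0.00113918]
 [-0.99712885  0.0174211  -0.07369236]
 [ 0.07366112 -0.00242941 -0.99728037]]
```

View pics/scene0.png

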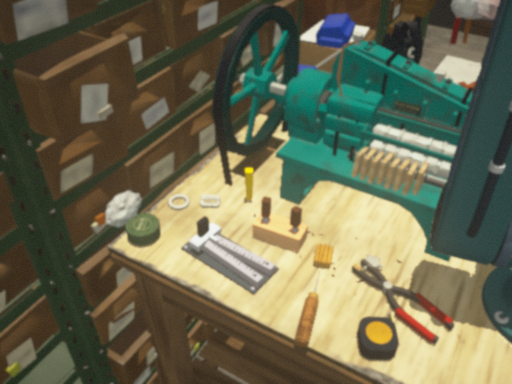

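View pics/top0.png

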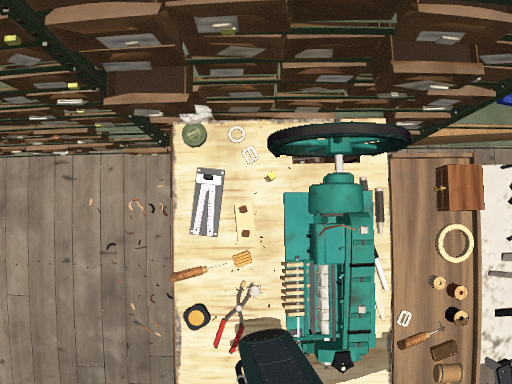

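Scene view: gauge from (203,230) to (265,280), with the black tab at (203,226). Rack at (280,232), far rod (266,207), near rod (296,217), yellow look-alike (249,183). Top view: gauge at (208,200), rods at (242,209) and (245,234). I'll enlarge both next.

```bash
python3 - <<'E'
import cv2
a=cv2.imread('pics/scene0.png')[180:300,170:330]; cv2.imwrite('pics/sc_crop.png',cv2.resize(a,None,fx=5,fy=5,interpolation=cv2.INTER_CUBIC))
a=cv2.imread('pics/top0.png')[150:250,180:290]; cv2.imwrite('pics/top_crop.png',cv2.resize(a,None,fx=6,fy=6,interpolation=cv2.INTER_CUBIC))
E
```

```text
(no output)
```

View pics/sc_crop.png

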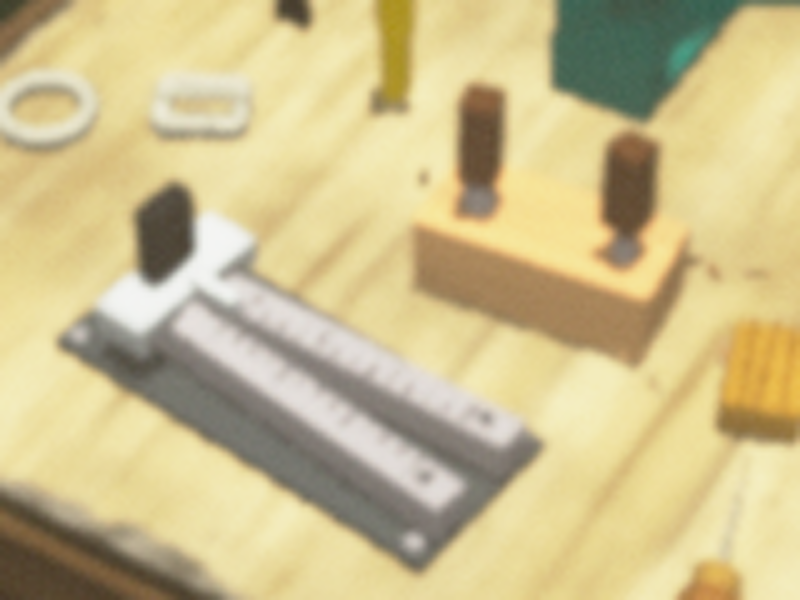

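View pics/top_crop.png

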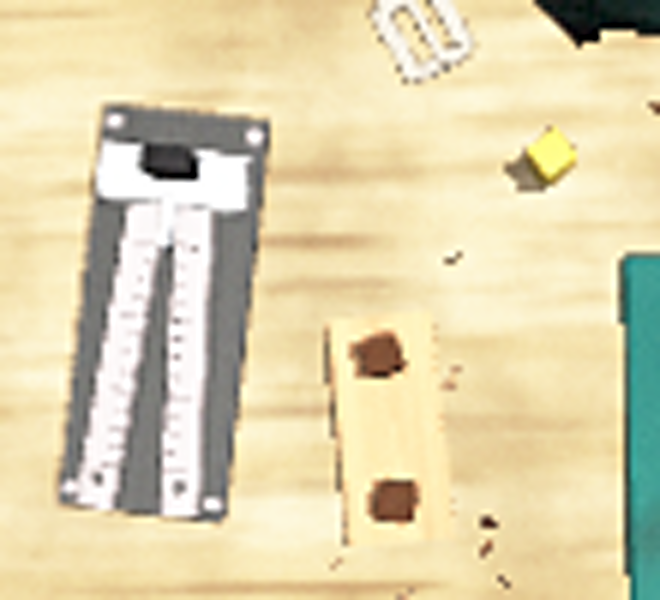

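```bash
cat > m.py <<'E'
from h import *
import sys
def gaugeangle(P):
    pass
def run(T,S):
    np.set_printoptions(precision=4,suppress=True)
    out={}
    for n,s,roi in(('top',T,(180,150,250,260)),('scene',S,(170,180,330,300))):
        im=s['img']; hsv=cv2.cvtColor(im,cv2.COLOR_BGR2HSV)
        x0,y0,x1,y1=roi
        up=cv2.resize(hsv[y0:y1,x0:x1],None,fx=4,fy=4,interpolation=cv2.INTER_CUBIC)
        sat=up[...,1].astype(int); v=up[...,2].astype(int);h=up[...,0]
        back=lambda p:(np.array(p,float)+0.5)/4-0.5+[x0,y0]
        # gauge: low saturation big comp
        m=((sat<60)).astype(np.uint8)
        c=max(cv2.findContours(m,cv2.RETR_EXTERNAL,cv2.CHAIN_APPROX_NONE)[0],key=cv2.contourArea)
        hull=cv2.convexHull(c); q=cv2.approxPolyDP(hull,8,True).reshape(-1,2)
        print(n,'gauge poly',back(q).round(1).tolist())
        print(onplane(s,back(q),0.006)[:,:2].round(4).tolist())
        # handles
        m=((v<130)&(sat>60)&((h<15)|(h>170))).astype(np.uint8)
        for c in cv2.findContours(m,cv2.RETR_EXTERNAL,cv2.CHAIN_APPROX_NONE)[0]:
            if cv2.contourArea(c)>200:
                mo=cv2.moments(c);ce=back([mo['m10']/mo['m00'],mo['m01']/mo['m00']]); r=cv2.minAreaRect(c)
                print(' brown',ce.round(1),cv2.contourArea(c)/16,(np.array(r[1])/4).round(1),round(r[2],1),'z86',onplane(s,[ce],.087)[0].round(4),'z66',onplane(s,[ce],.066)[0].round(4), withdepth(s,[ce])[0].round(4))
        m=(v<70).astype(np.uint8)
        for c in cv2.findContours(m,cv2.RETR_EXTERNAL,cv2.CHAIN_APPROX_NONE)[0]:
            if cv2.contourArea(c)>200:
                mo=cv2.moments(c);ce=back([mo['m10']/mo['m00'],mo['m01']/mo['m00']])
                print(' dark',ce.round(1),cv2.contourArea(c)/16,onplane(s,[ce],.065)[0].round(4),onplane(s,[ce],.048)[0].round(4),withdepth(s,[ce])[0].round(4))
if __name__=='__main__':
    run(snap('top'),snap('scene'))
E
python3 m.py
```

```text
top gauge poly [[179.6, 164.4], [201.9, 159.4], [228.9, 168.6], [241.4, 241.9], [224.6, 244.1], [195.6, 239.4], [189.4, 233.1]]
[[0.6223, 0.2462], [0.6343, 0.1874], [0.6086, 0.1169], [0.4178, 0.0873], [0.4127, 0.1307], [0.4259, 0.2059], [0.4423, 0.222]]
 brown [245.1 233.1] 35.0 [6.2 6.5] 90.0 z86 [0.4422 0.0753 0.087 ] z66 [0.4417 0.0758 0.066 ] [0.4422 0.0752 0.0897]
 brown [242.9 209.2] 33.25 [6.3 6.9] 76.0 z86 [0.5    0.0798 0.087 ] z66 [0.5006 0.0804 0.066 ] [0.5    0.0798 0.0875]
 dark [207.8 176.6] 39.125 [0.5829 0.1662 0.065 ] [0.5845 0.1679 0.048 ] [0.5829 0.1662 0.0654]
scene gauge poly [[181.9, 246.9], [212.6, 221.1], [273.9, 262.9], [277.1, 268.9], [252.1, 292.6]]
[[0.6136, 0.1992], [0.6045, 0.1112], [0.446, 0.1456], [0.4339, 0.1552], [0.4446, 0.2243]]
```

```bash
python3 - <<'E'
from h import *
np.set_printoptions(precision=4,suppress=True)
T=snap('top');S=snap('scene')
tc=(np.array([[103,103],[270,122],[220,521],[58,504]])+.5)/6-.5+[180,150]
sc=(np.array([[60,342],[543,442],[418,571]])+.5)/5-.5+[170,180]
def fit(P,Q):
    a=P-P.mean(0);b=Q-Q.mean(0)
    th=np.arctan2((a[:,0]*b[:,1]-a[:,1]*b[:,0]).sum(),(a*b).sum())
    R=np.array([[np.cos(th),-np.sin(th)],[np.sin(th),np.cos(th)]])
    t=Q.mean(0)-R@P.mean(0); return th,t,(P@R.T+t-Q)
M=np.array([[.088,.037],[.088,-.037],[-.088,-.037],[-.088,.037]])
Q=onplane(T,tc,.006)[:,:2];print(Q);print(*fit(M,Q))
Q2=onplane(S,sc,.006)[:,:2];print(Q2);print(*fit(M[[0,2,3]],Q2))
# jaw mouth-end top corners in scene view (z=.024): left jaw outer/inner, right inner/outer
sj=(np.array([[440,513],[468,484],[502,452],[531,428]])+.5)/5-.5+[170,180]
print('jaw ends', onplane(S,sj,.024)[:,:2])
# rods: handle top centre scene view
st=(np.array([[482,92],[632,140]])+.5)/5-.5+[170,180]
print('scene rods top',onplane(S,st,.087))
rk=(np.array([[415,225],[640,303],[690,240],[505,170]])+.5)/5-.5+[170,180]
print('rack top',onplane(S,rk,.034))
print('nose/tab')
E
```

```text
[[0.6151 0.201 ]
 [0.6054 0.1282]
 [0.4329 0.1521]
 [0.4411 0.2223]]
-0.12903018720045661 [0.5236 0.1759] [[ 0.0006  0.0002]
 [ 0.0007 -0.0003]
 [-0.0013 -0.0016]
 [-0.      0.0016]]
[[0.6123 0.2018]
 [0.4333 0.1524]
 [0.4417 0.2255]]
-0.1315160100037797 [0.5232 0.1772] [[ 0.003   0.0005]
 [-0.0021 -0.0003]
 [-0.0009 -0.0001]]
jaw ends [[0.4407 0.2128]
 [0.4389 0.1968]
 [0.4361 0.1782]
 [0.4328 0.1632]]
scene rods top [[0.5026 0.0785 0.087 ]
 [0.4428 0.0738 0.087 ]]
rack top [[0.516  0.1043 0.034 ]
 [0.424  0.0975 0.034 ]
 [0.4231 0.0581 0.034 ]
 [0.5021 0.0598 0.034 ]]
nose/tab
```

```bash
python3 - <<'E'
import cv2
a=cv2.imread('pics/top0.png')[205:245,182:224]; cv2.imwrite('pics/tm.png',cv2.resize(a,None,fx=14,fy=14,interpolation=cv2.INTER_CUBIC))
a=cv2.imread('pics/scene0.png')[240:300,215:285]; cv2.imwrite('pics/sm.png',cv2.resize(a,None,fx=10,fy=10,interpolation=cv2.INTER_CUBIC))
E
```

```text
(no output)
```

View pics/tm.png

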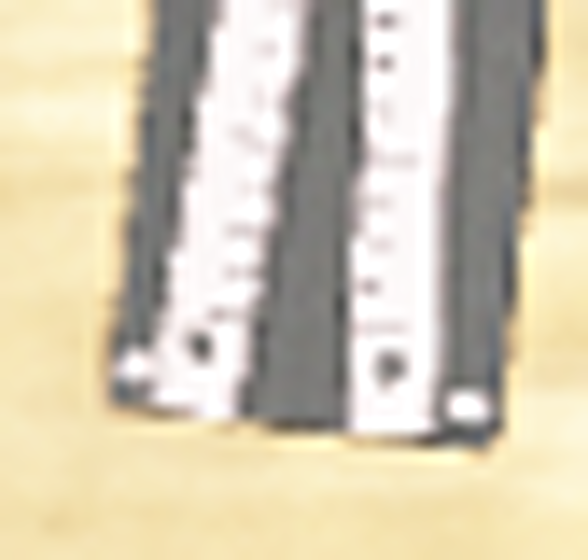

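View pics/sm.png

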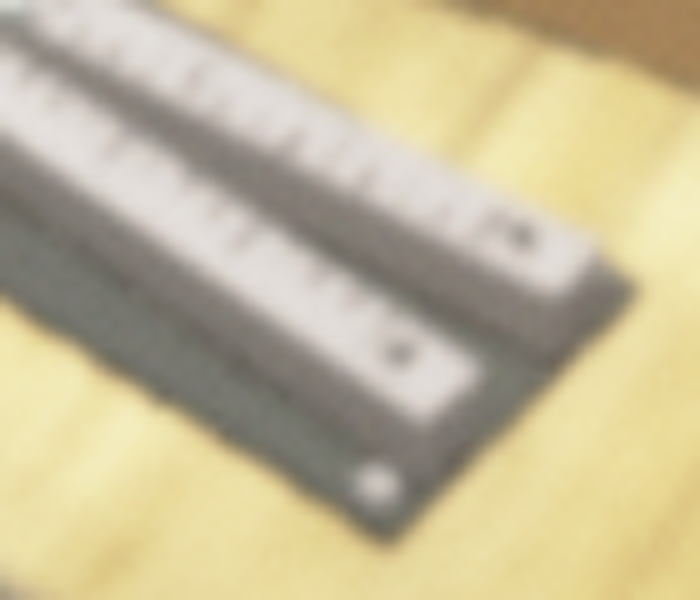

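```bash
python3 - <<'E'
from h import *
np.set_printoptions(precision=4,suppress=True)
T=snap('top');S=snap('scene')
t=(np.array([[157,405],[240,416],[350,432],[437,438]])+.5)/14-.5+[182,205]
s=(np.array([[425,422],[485,370],[548,298],[602,250]])+.5)/10-.5+[215,240]
th=-.13; ax=np.array([np.cos(th),np.sin(th)]); ay=np.array([-ax[1],ax[0]])
for c,p in((T,t),(S,s)):
    q=onplane(c,p,.024)[:,:2]; m=q.mean(0); print(q, 'lat',(q-m)@ay,'mouth',m,'orig',m+.075*ax)
tb=(np.array([[112,400],[492,446]])+.5)/14-.5+[182,205]
sb=(np.array([[385,547],[637,290]])+.5)/10-.5+[215,240]
for c,p in((T,tb),(S,sb)):
    q=onplane(c,p,.006)[:,:2];print('base end',q,q.mean(0))
# black tab & nose
ts=(np.array([[168,162]])+.5)/6-.5+[180,150]; print('tab',onplane(T,ts,.065))
ss=(np.array([[166,195]])+.5)/5-.5+[170,180]; print('tab',onplane(S,ss,.065))
tn=(np.array([[165,243]])+.5)/6-.5+[180,150]; print('nose',onplane(T,tn,.035))
sn=(np.array([[223,300]])+.5)/5-.5+[170,180]; print('nose',onplane(S,sn,.035))
E
```

```text
[[0.4417 0.2107]
 [0.4396 0.1955]
 [0.4364 0.1754]
 [0.4351 0.1595]] lat [ 0.0257  0.0103 -0.01   -0.026 ] mouth [0.4382 0.1853] orig [0.5126 0.1756]
[[0.442  0.2125]
 [0.439  0.1972]
 [0.4378 0.1774]
 [0.4351 0.1628]] lat [ 0.0252  0.0097 -0.0101 -0.0249] mouth [0.4385 0.1875] orig [0.5128 0.1778]
base end [[0.4424 0.2215]
 [0.4329 0.151 ]] [0.4376 0.1863]
base end [[0.4414 0.2265]
 [0.4325 0.1535]] [0.437 0.19 ]
tab [[0.583  0.1668 0.065 ]]
tab [[0.585  0.1655 0.065 ]]
nose [[0.5515 0.1715 0.035 ]]
nose [[0.5549 0.1753 0.035 ]]
```

Request:
{"name": "drive_tool", "arguments": {
  "series": [
    [[0,0,0,0,0,-5,43],[0,0,0,0,0,-10,43],[0,0,0,0,0,-15,43],[0,0,0,0,0,-20,43],[0,0,0,0,0,-24,43],[0,0,0,0,0,-24,43]]
  ]
}}

```text
time: 1.0
tool_pos: [0.1467, -0.5306, 0.4528]
ee_rot: [3.128, 0.001, 0.27]
wrist_force: [0.9, -0.2, -0.3]
width: 0.0494
```

```bash
cat > rows.py <<'E'
from h import *
from scipy.spatial.transform import Rotation as Ro
def rel(targets,dn=True):
    """targets: list (x,y,z,yaw) tool pointing down"""
    o=robot.get_obs(); R0=Ro.from_euler('xyz',o['ee_rot']); p0=o['tool_pos']
    print('t',round(o['time'],2),'p',p0.round(4),'rpy',o['ee_rot'].round(4),'F',o['wrist_force'].round(2),'w',round(o['width'],4))
    for x,y,z,yaw in targets:
        R=Ro.from_euler('xyz',[np.pi,0,yaw])
        r=(R0.inv()*R).as_rotvec(); d=R0.inv().apply(np.array([x,y,z])-p0)*100
        print([round(v,3) for v in r]+[round(v,2) for v in d])
E
python3 - <<'E'
from rows import *
r0=.548;N=17
T=[]
for i in range(1,N+1):
    f=i/N; a=-1.304+f*(.1675+1.304); r=.548+min(1,f*2)*(.449-.548)
    T.append((r*np.cos(a),r*np.sin(a),.445,.27+f*(1.571+.07-.27)))
rel(T)
E
```

```text
t 1.0 p [ 0.1467 -0.5306  0.4528] rpy [3.1283e+00 1.3000e-03 2.6980e-01] F [ 0.86 -0.22 -0.34] w 0.0494
[np.float64(0.013), np.float64(0.002), np.float64(-0.081), np.float64(4.48), np.float64(-1.61), np.float64(0.76)]
[np.float64(0.013), np.float64(0.002), np.float64(-0.161), np.float64(8.89), np.float64(-3.35), np.float64(0.73)]
[np.float64(0.013), np.float64(0.003), np.float64(-0.242), np.float64(13.03), np.float64(-5.44), np.float64(0.69)]
[np.float64(0.013), np.float64(0.003), np.float64(-0.323), np.float64(16.88), np.float64(-7.84), np.float64(0.66)]
[np.float64(0.013), np.float64(0.004), np.float64(-0.403), np.float64(20.41), np.float64(-10.54), np.float64(0.62)]
[np.float64(0.013), np.float64(0.005), np.float64(-0.484), np.float64(23.61), np.float64(-13.48), np.float64(0.57)]
[np.float64(0.013), np.float64(0.005), np.float64(-0.565), np.float64(26.46), np.float64(-16.64), np.float64(0.53)]
[np.float64(0.012), np.float64(0.006), np.float64(-0.645), np.float64(28.94), np.float64(-19.97), np.float64(0.48)]
[np.float64(0.012), np.float64(0.006), np.float64(-0.726), np.float64(31.4
[... 262 characters left out ...]
at64(0.35)]
[np.float64(0.012), np.float64(0.008), np.float64(-0.968), np.float64(38.63), np.float64(-32.16), np.float64(0.3)]
[np.float64(0.011), np.float64(0.008), np.float64(-1.049), np.float64(40.46), np.float64(-35.59), np.float64(0.26)]
[np.float64(0.011), np.float64(0.009), np.float64(-1.129), np.float64(42.0), np.float64(-39.16), np.float64(0.21)]
[np.float64(0.011), np.float64(0.009), np.float64(-1.21), np.float64(43.21), np.float64(-42.85), np.float64(0.16)]
[np.float64(0.011), np.float64(0.01), np.float64(-1.291), np.float64(44.11), np.float64(-46.63), np.float64(0.1)]
[np.float64(0.01), np.float64(0.01), np.float64(-1.371), np.float64(44.67), np.float64(-50.47), np.float64(0.05)]
```

Request:
{"name": "drive_tool", "arguments": {
  "series": [
    [[0.013,0.002,-0.081,4.5,-1.6,0.7,43],[0.013,0.002,-0.161,8.9,-3.4,0.7,43],[0.013,0.003,-0.242,13.0,-5.4,0.7,43],[0.013,0.003,-0.323,16.9,-7.8,0.7,43],[0.013,0.004,-0.403,20.4,-10.5,0.6,43],[0.013,0.005,-0.484,23.6,-13.5,0.6,43],[0.013,0.005,-0.565,26.5,-16.6,0.5,43],[0.012,0.006,-0.645,28.9,-20.0,0.5,43],[0.012,0.006,-0.726,31.5,-23.0,0.4,43],[0.012,0.007,-0.807,34.1,-25.9,0.4,43],[0.012,0.007,-0.887,36.5,-28.9,0.4,43],[0.012,0.008,-0.968,38.6,-32.2,0.3,43],[0.011,0.008,-1.049,40.5,-35.6,0.3,43],[0.011,0.009,-1.129,42.0,-39.2,0.2,43],[0.011,0.009,-1.21,43.2,-42.9,0.2,43],[0.011,0.01,-1.291,44.1,-46.6,0.1,43],[0.01,0.01,-1.371,44.7,-50.5,0,43],[0.01,0.01,-1.371,44.7,-50.5,0,43],[0.01,0.01,-1.371,44.7,-50.5,0,43]]
  ]
}}

```text
time: 2.9
tool_pos: [0.4427, 0.0757, 0.4446]
ee_rot: [-3.14, 0.001, 1.642]
wrist_force: [0.2, 0.5, 0.6]
width: 0.04
```

```bash
python3 - <<'E'
from rows import *
rel([(.4425,.0748,.20,1.641),(.4425,.0748,.11,1.641)])
S=snap('scene','s1.png');T=snap('top','t1.png')
E
```

```text
t 2.9 p [0.4427 0.0757 0.4446] rpy [-3.1403e+00  8.0000e-04  1.6420e+00] F [0.17 0.48 0.6 ] w 0.04
[np.float64(-0.001), np.float64(0.001), np.float64(0.001), np.float64(-0.06), np.float64(0.01), np.float64(24.46)]
[np.float64(-0.001), np.float64(0.001), np.float64(0.001), np.float64(-0.06), np.float64(0.02), np.float64(33.46)]
```

View pics/s1.png

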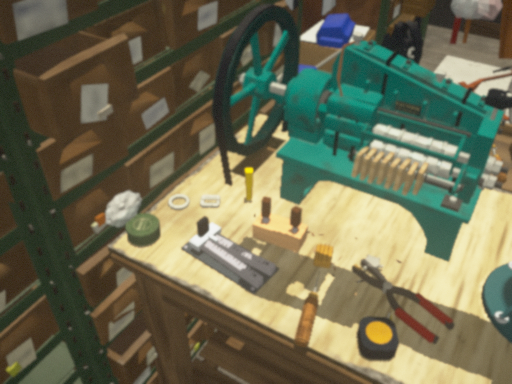

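```bash
python3 - <<'E'
from rows import *
S=snap('scene');T=snap('top')
for s in (S,T): print(proj(s,[[.4427,.0757,.4446],[.4427,.0757,.55]]).round(0))
E
```

```text
[[310.  10.]
 [316. -75.]]
[[240. 238.]
 [237. 241.]]
```

View pics/t1.png

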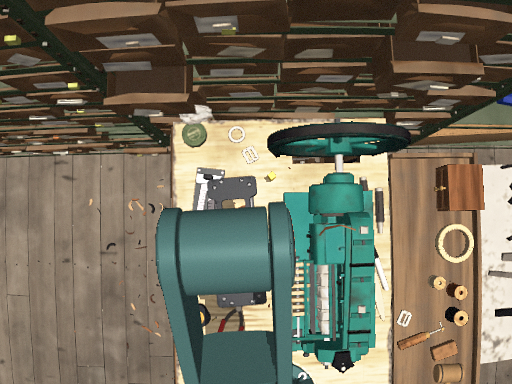

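Request:
{"name": "drive_tool", "arguments": {
  "series": [
    [[0,0,0,-0.1,0,5,43],[0,0,0,-0.1,0,10,43],[0,0,0,-0.1,0,15,43],[0,0,0,-0.1,0,20,43],[0,0,0,-0.1,0,25,43],[0,0,0,-0.1,0,29,43],[0,0,0,-0.1,0,30,43],[0,0,0,-0.1,0,30,43]]
  ]
}}

```text
time: 3.9
tool_pos: [0.4421, 0.072, 0.1439]
ee_rot: [-3.137, 0.001, 1.636]
wrist_force: [-0.8, -0.2, 1.0]
width: 0.0406
```

```bash
python3 - <<'E'
from rows import *
rel([(.4425,.0748,.10,1.641),(.4425,.0748,.047,1.641)])
S=snap('scene','s2.png');
print(proj(S,[robot.get_obs()['tool_pos']]))
cv2.imwrite('pics/s2c.png',cv2.resize(S['img'][120:270,200:370],None,fx=4,fy=4,interpolation=cv2.INTER_CUBIC))
E
```

```text
t 3.9 p [0.4421 0.072  0.1439] rpy [-3.1375e+00  5.0000e-04  1.6364e+00] F [-0.81 -0.18  1.04] w 0.0406
[np.float64(-0.004), np.float64(0.001), np.float64(-0.005), np.float64(0.28), np.float64(0.07), np.float64(4.39)]
[np.float64(-0.004), np.float64(0.001), np.float64(-0.005), np.float64(0.29), np.float64(0.1), np.float64(9.69)]
[[297.86189966 181.28983702]]
```

View pics/s2.png

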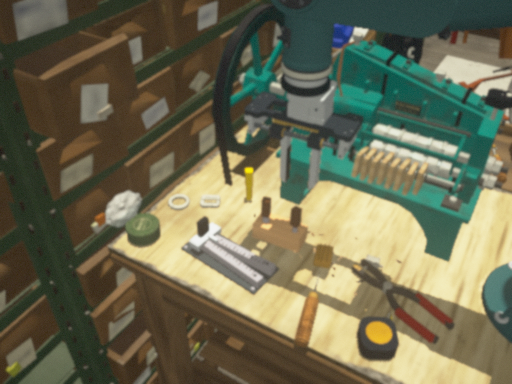

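View pics/s2c.png

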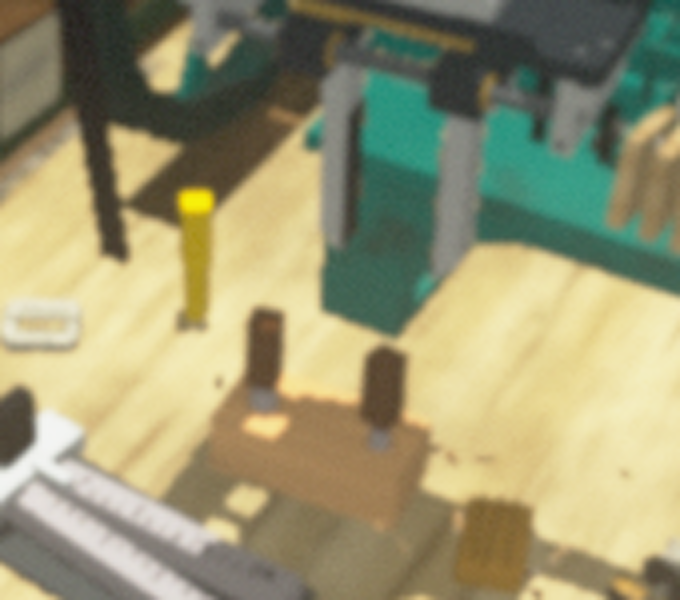

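Request:
{"name": "drive_tool", "arguments": {
  "series": [
    [[-0.004,0.001,-0.005,0.3,0.1,2,43],[-0.004,0.001,-0.005,0.3,0.1,4.4,43],[-0.004,0.001,-0.005,0.3,0.1,4.4,43],[-0.004,0.001,-0.005,0.3,0.1,4.4,43]]
  ]
}}

```text
time: 4.35
tool_pos: [0.4461, 0.0751, 0.1048]
ee_rot: [3.133, -0.0, 1.641]
wrist_force: [-0.3, -0.6, -0.0]
width: 0.0402
```

```bash
python3 - <<'E'
from rows import *
rel([(.4425,.0748,.047,1.641)])
S=snap('scene','s3.png');
print(proj(S,[robot.get_obs()['tool_pos']]))
cv2.imwrite('pics/s3c.png',cv2.resize(S['img'][150:260,230:350],None,fx=6,fy=5,interpolation=cv2.INTER_CUBIC))
T=snap('top','t3.png')
cv2.imwrite('pics/t3c.png',cv2.resize(T['img'][150:260,180:300],None,fx=5,fy=5,interpolation=cv2.INTER_CUBIC))
E
```

```text
t 4.35 p [0.4461 0.0751 0.1048] rpy [ 3.1333e+00 -2.0000e-04  1.6414e+00] F [-0.32 -0.59 -0.04] w 0.0402
[np.float64(0.008), np.float64(-0.0), np.float64(0.0), np.float64(-0.01), np.float64(-0.41), np.float64(5.77)]
[[294.40370828 199.75957172]]
```

View pics/s3c.png

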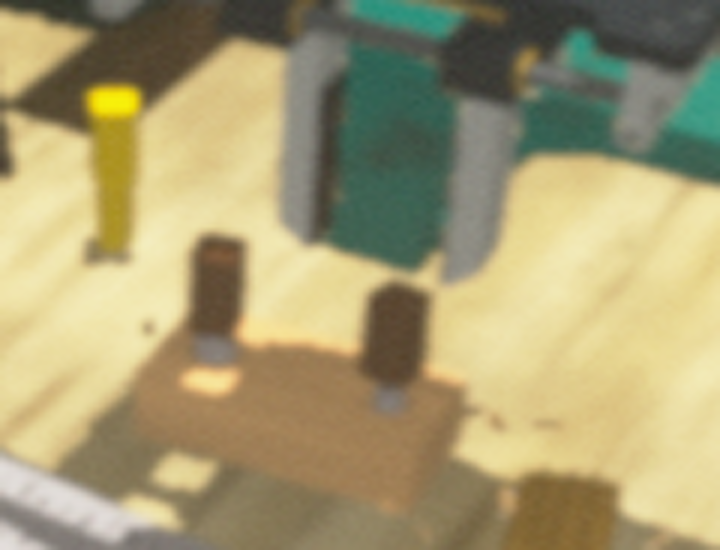

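View pics/t3.png

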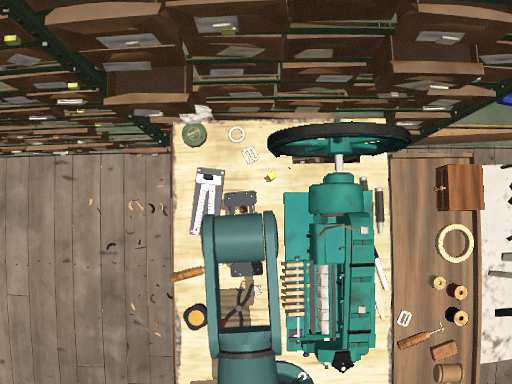

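```bash
python3 - <<'E'
from rows import *
rel([(.4428,.0748,.07,1.641),(.4428,.0748,.047,1.641)])
E
```

```text
t 4.45 p [0.4464 0.0752 0.105 ] rpy [ 3.1323e+00 -2.0000e-04  1.6415e+00] F [-0.92 -0.78  0.18] w 0.0404
[np.float64(0.009), np.float64(-0.0), np.float64(0.001), np.float64(-0.02), np.float64(-0.4), np.float64(3.5)]
[np.float64(0.009), np.float64(-0.0), np.float64(0.001), np.float64(-0.02), np.float64(-0.42), np.float64(5.8)]
```

Request:
{"name": "drive_tool", "arguments": {
  "series": [
    [[0.009,0,0,0,-0.4,2,43],[0.009,0,0,0,-0.4,3.5,43],[0.009,0,0,0,-0.4,3.5,43],[0.009,0,0,0,-0.4,3.5,43],[0.009,0,0,0,-0.4,3.5,43],[0.009,0,0,0,-0.4,3.5,43]]
  ]
}}

```text
time: 5.05
tool_pos: [0.4437, 0.075, 0.0713]
ee_rot: [3.139, -0.0, 1.642]
wrist_force: [-0.3, -0.1, 0.1]
width: 0.0405
```

```bash
python3 - <<'E'
from rows import *
rel([(.4428,.0748,.047,1.641)])
E
```

```text
t 5.05 p [0.4437 0.075  0.0713] rpy [ 3.1389e+00 -1.0000e-04  1.6416e+00] F [-0.26 -0.05  0.15] w 0.0405
[np.float64(0.003), np.float64(-0.0), np.float64(0.001), np.float64(-0.01), np.float64(-0.09), np.float64(2.43)]
```

Settled and on target. Next I'll go down and close.

Request:
{"name": "drive_tool", "arguments": {
  "series": [
    [[0.003,0,0,0,-0.1,1.2,43],[0.003,0,0,0,-0.1,2.4,43],[0.003,0,0,0,-0.1,2.4,43],[0.003,0,0,0,-0.1,2.4,43],[0.003,0,0,0,-0.1,2.4,10],[0.003,0,0,0,-0.1,2.4,10],[0.003,0,0,0,-0.1,2.4,10],[0.003,0,0,0,-0.1,2.4,10],[0.003,0,0,0,-0.1,2.4,10],[0.003,0,0,0,-0.1,2.4,10]]
  ]
}}

```text
time: 6.05
tool_pos: [0.443, 0.0749, 0.0476]
ee_rot: [3.141, -0.0, 1.642]
wrist_force: [-0.8, 0.1, 1.5]
width: 0.0158
```

```bash
python3 - <<'E'
from rows import *
rel([(.4428,.0748,.127,1.641)])
S=snap('scene','s4.png');
cv2.imwrite('pics/s4c.png',cv2.resize(S['img'][150:260,230:350],None,fx=6,fy=5,interpolation=cv2.INTER_CUBIC))
E
```

```text
t 6.05 p [0.443  0.0749 0.0476] rpy [ 3.1413e+00 -1.0000e-04  1.6416e+00] F [-0.75  0.1   1.54] w 0.0158
[np.float64(0.0), np.float64(-0.0), np.float64(0.001), np.float64(-0.01), np.float64(-0.01), np.float64(-7.94)]
```

View pics/s4c.png

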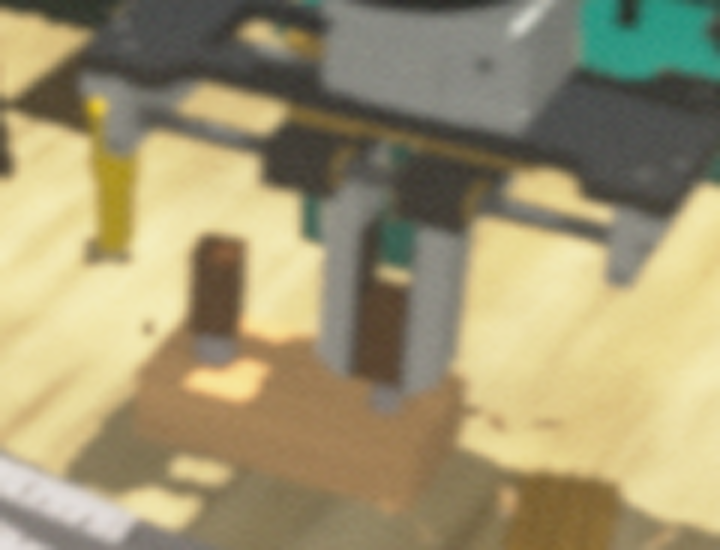

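Request:
{"name": "drive_tool", "arguments": {
  "series": [
    [[0,0,0,0,0,-1,10],[0,0,0,0,0,-2.5,10],[0,0,0,0,0,-4.5,10],[0,0,0,0,0,-6.5,10],[0,0,0,0,0,-6.5,10],[0,0,0,0,0,-6.5,10],[0,0,0,0,0,-6.5,10]]
  ]
}}

```text
time: 6.8
tool_pos: [0.4421, 0.0749, 0.1113]
ee_rot: [-3.14, -0.0, 1.641]
wrist_force: [0.9, 0.0, -0.4]
width: 0.0156
```

```bash
python3 - <<'E'
from rows import *
rel([(.4430,.0749,.110,1.6),(.446,.11,.110,1.54),(.45,.15,.110,1.48),(.453,.1845,.110,1.441)])
E
```

```text
t 6.8 p [0.4421 0.0749 0.1113] rpy [-3.1396e+00 -1.0000e-04  1.6415e+00] F [ 0.92  0.   -0.45] w 0.0156
[np.float64(-0.002), np.float64(-0.0), np.float64(0.041), np.float64(-0.0), np.float64(0.09), np.float64(0.13)]
[np.float64(-0.002), np.float64(-0.0), np.float64(0.101), np.float64(3.48), np.float64(0.64), np.float64(0.13)]
[np.float64(-0.002), np.float64(0.0), np.float64(0.161), np.float64(7.44), np.float64(1.32), np.float64(0.13)]
[np.float64(-0.002), np.float64(0.0), np.float64(0.2), np.float64(10.86), np.float64(1.86), np.float64(0.13)]
```

Request:
{"name": "drive_tool", "arguments": {
  "series": [
    [[-0.002,0,0.05,1.5,0.3,0.1,10],[-0.002,0,0.1,4.5,0.8,0.1,10],[-0.002,0,0.15,7.5,1.3,0.1,10],[-0.002,0,0.2,10,1.7,0.1,10],[-0.002,0,0.2,10.9,1.9,0.1,10],[-0.002,0,0.2,10.9,1.9,0.1,10],[-0.002,0,0.2,10.9,1.9,0.1,10],[-0.002,0,0.2,10.9,1.9,0.1,10],[-0.002,0,0.2,10.9,1.9,0.1,10]]
  ]
}}

```text
time: 7.7
tool_pos: [0.4533, 0.184, 0.1103]
ee_rot: [3.142, 0.0, 1.44]
wrist_force: [-0.2, -0.2, -0.4]
width: 0.0158
```

```bash
python3 - <<'E'
from rows import *
rel([(.453,.1845,.064,1.441),(.453,.1845,.044,1.441)])
S=snap('scene','s5.png');
cv2.imwrite('pics/s5c.png',cv2.resize(S['img'][180:300,170:330],None,fx=5,fy=5,interpolation=cv2.INTER_CUBIC))
T=snap('top','t5.png')
cv2.imwrite('pics/t5c.png',cv2.resize(T['img'][150:250,180:290],None,fx=6,fy=6,interpolation=cv2.INTER_CUBIC))
E
```

```text
t 7.7 p [0.4533 0.184  0.1103] rpy [3.1415e+00 3.0000e-04 1.4404e+00] F [-0.21 -0.24 -0.35] w 0.0158
[np.float64(0.0), np.float64(0.0), np.float64(-0.001), np.float64(0.04), np.float64(-0.04), np.float64(4.63)]
[np.float64(0.0), np.float64(0.0), np.float64(-0.001), np.float64(0.04), np.float64(-0.04), np.float64(6.63)]
```

View pics/s5c.png

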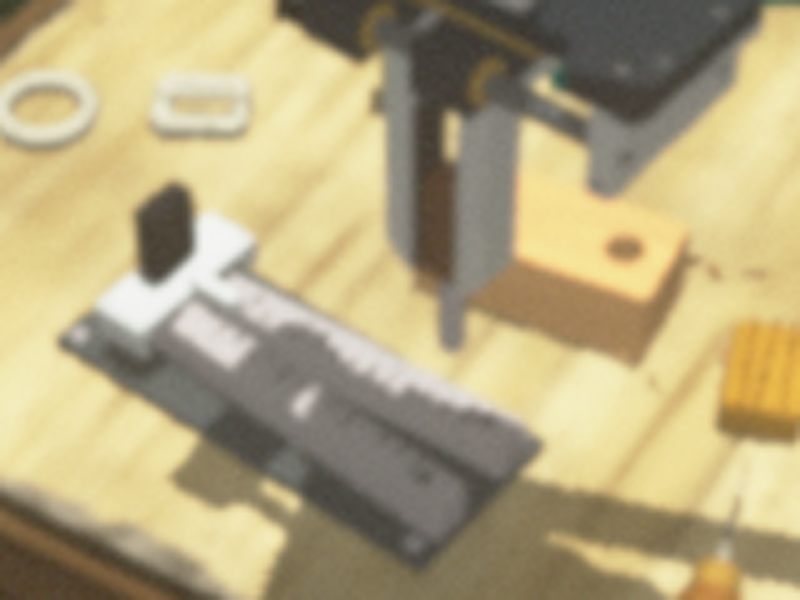

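View pics/t5c.png

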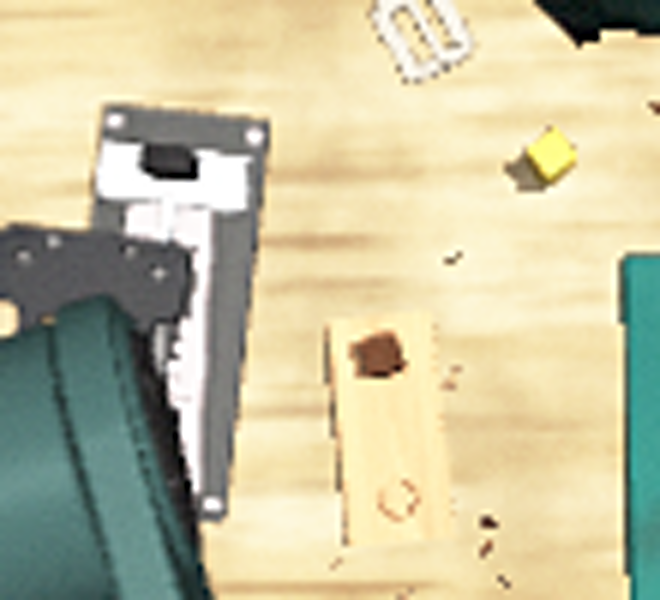

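```bash
python3 - <<'E'
from rows import *
S=snap('scene')
p=robot.get_obs()['tool_pos'];print(p)
print((proj(S,[p-[0,0,.0376],p-[0,0,.02]])-[170,180]+.5)*5)
im=S['img'].astype(int)
for r in(242,244,246): print(im[r,252:270].tolist())
E
```

```text
[0.45344409 0.18441586 0.11047557]
[[451.72326976 347.34074006]
 [452.21637306 310.42926342]]
[[143, 205, 225], [144, 206, 225], [146, 209, 226], [141, 203, 223], [135, 192, 213], [127, 165, 182], [117, 135, 147], [122, 127, 134], [119, 126, 133], [116, 126, 134], [117, 134, 146], [115, 152, 170], [117, 166, 188], [115, 163, 185], [104, 149, 171], [98, 137, 162], [91, 132, 158], [88, 125, 151]]
[[145, 210, 227], [147, 212, 228], [149, 213, 228], [149, 210, 226], [143, 198, 218], [133, 171, 189], [123, 139, 152], [122, 129, 137], [121, 126, 134], [120, 131, 140], [124, 151, 166], [135, 183, 202], [144, 204, 222], [145, 207, 224], [140, 198, 219], [132, 189, 213], [121, 174, 197], [116, 165, 188]]
[[152, 215, 231], [152, 217, 232], [161, 221, 235], [160, 219, 234], [155, 213, 226], [137, 178, 196], [125, 144, 155], [124, 132, 138], [121, 127, 135], [121, 134, 145], [129, 160, 175], [142, 189, 211], [149, 206, 223], [146, 203, 223], [143, 199, 220], [136, 193, 218], [141, 199, 221], [148, 207, 225]]
```

Request:
{"name": "drive_tool", "arguments": {
  "series": [
    [[0,0,0,0.05,0,2,10],[0,0,0,0.05,0,4,10],[0,0,0,0.05,0,4.8,10],[0,0,0,0.05,0,5.4,10],[0,0,0,0.05,0,6,10],[0,0,0,0.05,0,6.4,10],[0,0,0,0.05,0,6.4,10],[0,0,0,0.05,0,6.4,10]]
  ]
}}

```text
time: 8.65
tool_pos: [0.4539, 0.185, 0.0469]
ee_rot: [3.141, -0.0, 1.441]
wrist_force: [-0.4, 0.4, -0.2]
width: 0.0159
```

```bash
cat >> rows.py <<'E'
G=np.array([.5127,.1767]);th=-.13
def look(nm):
    S=snap('scene',nm+'.png')
    cv2.imwrite('pics/'+nm+'c.png',cv2.resize(S['img'][180:300,170:330],None,fx=5,fy=5,interpolation=cv2.INTER_CUBIC))
def gf(v):
    c,s=np.cos(th),np.sin(th); return np.array([c*v[0]+s*v[1],-s*v[0]+c*v[1]])
def st(n=1):
    o=robot.get_obs(); print('t',round(o['time'],2),'p',o['tool_pos'].round(4),'gauge xy mm',(gf(o['tool_pos'][:2]-G)*1000).round(1),'F gauge',gf(o['wrist_force'][:2]).round(2),'Fz',o['wrist_force'][2].round(2),'rpy',o['ee_rot'].round(4),'w',round(o['width'],4))
    return o
E
python3 - <<'E'
from rows import *
st(); look('s6'); st()
E
```

```text
t 8.65 p [0.4539 0.185  0.0469] gauge xy mm [-59.4   0.6] F gauge [-0.41  0.37] Fz -0.19 rpy [ 3.1405e+00 -3.0000e-04  1.4408e+00] w 0.0159
t 8.7 p [0.4539 0.185  0.047 ] gauge xy mm [-59.4   0.6] F gauge [ 0.35 -0.63] Fz 0.21 rpy [ 3.1403e+00 -4.0000e-04  1.4408e+00] w 0.0159
```

View pics/s6c.png

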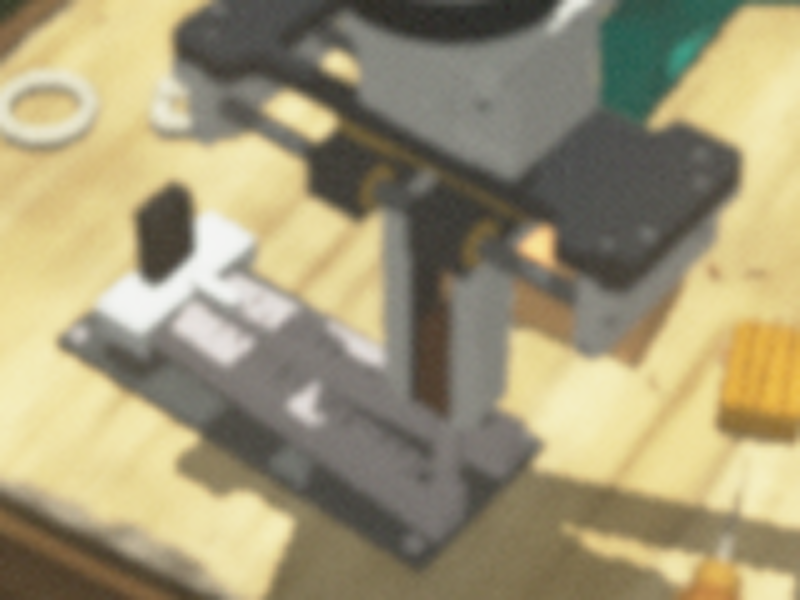

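Request:
{"name": "drive_tool", "arguments": {
  "series": [
    [[0,0,0,0,0.5,0,10],[0,0,0,0,1,0,10],[0,0,0,0,1.5,0,10],[0,0,0,0,2,0,10],[0,0,0,0,2.5,0,10],[0,0,0,0,2.9,0,10],[0,0,0,0,2.9,0,10],[0,0,0,0,2.9,0,10]]
  ]
}}

```text
time: 9.5
tool_pos: [0.4826, 0.1812, 0.0469]
ee_rot: [3.141, -0.0, 1.441]
wrist_force: [-0.1, -0.3, -0.0]
width: 0.0162
```

```bash
python3 - <<'E'
from rows import *
st()
E
```

```text
t 9.5 p [0.4826 0.1812 0.0469] gauge xy mm [-30.4   0.6] F gauge [-0.04 -0.32] Fz -0.0 rpy [ 3.1407e+00 -3.0000e-04  1.4407e+00] w 0.0162
```

Request:
{"name": "drive_tool", "arguments": {
  "series": [
    [[0,0,0,0,0.2,0,10],[0,0,0,0,0.4,0,10],[0,0,0,0,0.6,0,10],[0,0,0,0,0.8,0,10],[0,0,0,0,1,0,10],[0,0,0,0,1,0,10]]
  ]
}}

```text
time: 10.1
tool_pos: [0.4928, 0.1799, 0.047]
ee_rot: [3.141, -0.0, 1.44]
wrist_force: [0.1, -0.1, -0.8]
width: 0.016
```

```bash
python3 - <<'E'
from rows import *
st()
E
```

```text
t 10.1 p [0.4928 0.1799 0.047 ] gauge xy mm [-20.1   0.6] F gauge [ 0.12 -0.1 ] Fz -0.79 rpy [ 3.1405e+00 -3.0000e-04  1.4405e+00] w 0.016
```

Request:
{"name": "drive_tool", "arguments": {
  "series": [
    [[0,0,0,0.1,0,0,10],[0,0,0,0.15,0,0,10],[0,0,0,0.15,0,0,10],[0,0,0,0.15,0,0,10]]
  ]
}}

```text
time: 10.5
tool_pos: [0.493, 0.1814, 0.047]
ee_rot: [3.141, -0.0, 1.441]
wrist_force: [-0.9, 0.6, -0.3]
width: 0.0159
```

```bash
python3 - <<'E'
from rows import *
st()
E
```

```text
t 10.5 p [0.493  0.1814 0.047 ] gauge xy mm [-20.2   2.1] F gauge [-0.97  0.5 ] Fz -0.28 rpy [ 3.1406e+00 -3.0000e-04  1.4406e+00] w 0.0159
```

Request:
{"name": "drive_tool", "arguments": {
  "series": [
    [[0,0,0,0.05,0,0,10],[0,0,0,0.1,0,0,10],[0,0,0,0.1,0,0,10]]
  ]
}}

```text
time: 10.8
tool_pos: [0.493, 0.1819, 0.047]
ee_rot: [3.141, 0.001, 1.441]
wrist_force: [-0.4, -1.6, -0.3]
width: 0.0157
```

```bash
python3 - <<'E'
from rows import *
st()
E
```

```text
t 10.8 p [0.493  0.1819 0.047 ] gauge xy mm [-20.2   2.6] F gauge [-0.21 -1.6 ] Fz -0.32 rpy [3.1407e+00 8.0000e-04 1.4406e+00] w 0.0157
```

Request:
{"name": "drive_tool", "arguments": {
  "series": [
    [[0,0,0,-0.15,0,0,10],[0,0,0,-0.3,0,0,10],[0,0,0,-0.35,0,0,10],[0,0,0,-0.35,0,0,10],[0,0,0,-0.35,0,0,10]]
  ]
}}

```text
time: 11.3
tool_pos: [0.4926, 0.1785, 0.047]
ee_rot: [3.141, 0.001, 1.441]
wrist_force: [-0.2, 1.0, 0.9]
width: 0.0163
```

```bash
python3 - <<'E'
from rows import *
st()
E
```

```text
t 11.3 p [0.4926 0.1785 0.047 ] gauge xy mm [-20.2  -0.8] F gauge [-0.33  0.99] Fz 0.93 rpy [3.1406e+00 6.0000e-04 1.4406e+00] w 0.0163
```

Request:
{"name": "drive_tool", "arguments": {
  "series": [
    [[0,0,0,-0.05,0,0,10],[0,0,0,-0.08,0,0,10],[0,0,0,-0.08,0,0,10]]
  ]
}}

```text
time: 11.6
tool_pos: [0.4925, 0.1777, 0.047]
ee_rot: [3.141, 0.001, 1.441]
wrist_force: [-0.1, -0.5, -0.4]
width: 0.0157
```

```bash
python3 - <<'E'
from rows import *
st()
E
```

```text
t 11.6 p [0.4925 0.1777 0.047 ] gauge xy mm [-20.2  -1.6] F gauge [-0.04 -0.49] Fz -0.4 rpy [3.1407e+00 6.0000e-04 1.4406e+00] w 0.0157
```

Request:
{"name": "drive_tool", "arguments": {
  "series": [
    [[0,0,0,-0.05,0,0,10],[0,0,0,-0.1,0,0,10],[0,0,0,-0.1,0,0,10]]
  ]
}}

```text
time: 11.9
tool_pos: [0.4924, 0.1775, 0.047]
ee_rot: [3.141, -0.001, 1.441]
wrist_force: [0.6, 3.0, -0.7]
width: 0.0162
```

```bash
python3 - <<'E'
from rows import *
st()
E
```

```text
t 11.9 p [0.4924 0.1775 0.047 ] gauge xy mm [-20.2  -1.9] F gauge [0.18 3.02] Fz -0.75 rpy [ 3.1406e+00 -1.0000e-03  1.4406e+00] w 0.0162
```

Request:
{"name": "drive_tool", "arguments": {
  "series": [
    [[0,0,0,0.15,0,0,10],[0,0,0,0.22,0,0,10],[0,0,0,0.22,0.3,0,10],[0,0,0,0.22,0.6,0,10],[0,0,0,0.22,0.9,0,10],[0,0,0,0.22,1.2,0,10],[0,0,0,0.22,1.5,0,10],[0,0,0,0.22,1.8,0,10],[0,0,0,0.22,2,0,10],[0,0,0,0.22,2,0,10],[0,0,0,0.22,2,0,10]]
  ]
}}

```text
time: 13.0
tool_pos: [0.5125, 0.1771, 0.047]
ee_rot: [3.141, -0.001, 1.441]
wrist_force: [0.7, 0.3, -1.1]
width: 0.0157
```

```bash
python3 - <<'E'
from rows import *
st()
E
```

```text
t 13.0 p [0.5125 0.1771 0.047 ] gauge xy mm [-0.2  0.3] F gauge [0.66 0.43] Fz -1.06 rpy [ 3.1407e+00 -1.0000e-03  1.4406e+00] w 0.0157
```

Request:
{"name": "drive_tool", "arguments": {
  "series": [
    [[0,0,0,0,0.15,0,10],[0,0,0,0,0.3,0,10],[0,0,0,0,0.45,0,10],[0,0,0,0,0.6,0,10],[0,0,0,0,0.7,0,10],[0,0,0,0,0.7,0,10]]
  ]
}}

```text
time: 13.6
tool_pos: [0.5196, 0.1761, 0.047]
ee_rot: [3.141, -0.001, 1.44]
wrist_force: [-0.6, -0.5, -0.7]
width: 0.0156
```

```bash
python3 - <<'E'
from rows import *
st()
E
```

```text
t 13.6 p [0.5196 0.1761 0.047 ] gauge xy mm [6.9 0.3] F gauge [-0.53 -0.56] Fz -0.7 rpy [ 3.1407e+00 -9.0000e-04  1.4404e+00] w 0.0156
```

Request:
{"name": "drive_tool", "arguments": {
  "series": [
    [[0,0,0,0,0.1,0,10],[0,0,0,0,0.2,0,10],[0,0,0,0,0.3,0,10],[0,0,0,0,0.3,0,10]]
  ]
}}

```text
time: 14.0
tool_pos: [0.5227, 0.1757, 0.047]
ee_rot: [3.141, -0.001, 1.44]
wrist_force: [-0.4, 0.3, -0.5]
width: 0.016
```

```bash
python3 - <<'E'
from rows import *
st()
E
```

```text
t 14.0 p [0.5227 0.1757 0.047 ] gauge xy mm [10.1  0.3] F gauge [-0.39  0.24] Fz -0.51 rpy [ 3.1406e+00 -1.0000e-03  1.4405e+00] w 0.016
```

Request:
{"name": "drive_tool", "arguments": {
  "series": [
    [[0,0,0,0,0.1,0,10],[0,0,0,0,0.2,0,10],[0,0,0,0,0.2,0,10]]
  ]
}}

```text
time: 14.3
tool_pos: [0.5248, 0.1755, 0.047]
ee_rot: [3.141, -0.001, 1.44]
wrist_force: [-0.1, 1.0, -0.8]
width: 0.016
```

```bash
python3 - <<'E'
from rows import *
st()
E
```

```text
t 14.3 p [0.5248 0.1755 0.047 ] gauge xy mm [12.2  0.4] F gauge [-0.18  0.97] Fz -0.83 rpy [ 3.1405e+00 -1.2000e-03  1.4404e+00] w 0.016
```

Request:
{"name": "drive_tool", "arguments": {
  "series": [
    [[0,0,0,0.01,0.1,0,10],[0,0,0,0.01,0.15,0,10],[0,0,0,0.01,0.15,0,10]]
  ]
}}

```text
time: 14.6
tool_pos: [0.5263, 0.1754, 0.047]
ee_rot: [3.141, -0.001, 1.44]
wrist_force: [-0.2, -0.1, -0.5]
width: 0.0163
```

```bash
python3 - <<'E'
from rows import *
st()
E
```

```text
t 14.6 p [0.5263 0.1754 0.047 ] gauge xy mm [13.7  0.5] F gauge [-0.17 -0.16] Fz -0.46 rpy [ 3.1407e+00 -1.1000e-03  1.4404e+00] w 0.0163
```

Request:
{"name": "drive_tool", "arguments": {
  "series": [
    [[0,0,0,0,0.1,0,10],[0,0,0,0,0.2,0,10],[0,0,0,0,0.2,0,10]]
  ]
}}

```text
time: 14.9
tool_pos: [0.5276, 0.1752, 0.0468]
ee_rot: [-3.141, -0.001, 1.44]
wrist_force: [-2.8, -0.3, 0.3]
width: 0.0159
```

```bash
python3 - <<'E'
from rows import *
st()
E
```

```text
t 14.9 p [0.5276 0.1752 0.0468] gauge xy mm [15.   0.5] F gauge [-2.77 -0.65] Fz 0.33 rpy [-3.1407e+00 -1.0000e-03  1.4404e+00] w 0.0159
```

Request:
{"name": "drive_tool", "arguments": {
  "series": [
    [[0,0,0,0,0.1,0,10],[0,0,0,0,0.15,0,10],[0,0,0,0,0.15,0,10]]
  ]
}}

```text
time: 15.2
tool_pos: [0.5284, 0.1751, 0.0466]
ee_rot: [-3.139, -0.001, 1.44]
wrist_force: [-4.5, 0.7, 2.3]
width: 0.0159
```

```bash
python3 - <<'E'
from rows import *
st()
E
```

```text
t 15.2 p [0.5284 0.1751 0.0466] gauge xy mm [15.7  0.5] F gauge [-4.55  0.11] Fz 2.3 rpy [-3.1389e+00 -9.0000e-04  1.4404e+00] w 0.0159
```

Request:
{"name": "drive_tool", "arguments": {
  "series": [
    [[0,0,0,0,0.1,-0.02,10],[0,0,0,0,0.17,-0.02,10],[0,0,0,0,0.2,-0.02,10],[0,0,0,0,0.2,-0.02,10]]
  ]
}}

```text
time: 15.6
tool_pos: [0.5292, 0.175, 0.0465]
ee_rot: [-3.136, -0.001, 1.441]
wrist_force: [-5.9, 1.1, 2.1]
width: 0.016
```

```bash
python3 - <<'E'
from rows import *
st()
E
```

```text
t 15.6 p [0.5292 0.175  0.0465] gauge xy mm [16.6  0.5] F gauge [-5.98  0.34] Fz 2.1 rpy [-3.1361e+00 -7.0000e-04  1.4405e+00] w 0.016
```

Request:
{"name": "drive_tool", "arguments": {
  "series": [
    [[0,0,0,0,0.15,-0.02,10],[0,0,0,0,0.25,-0.02,10],[0,0,0,0,0.25,-0.02,10],[0,0,0,0,0.25,-0.02,10]]
  ]
}}

```text
time: 16.0
tool_pos: [0.5303, 0.1749, 0.0464]
ee_rot: [-3.133, -0.0, 1.441]
wrist_force: [-6.5, 0.5, 1.9]
width: 0.0156
```

```bash
python3 - <<'E'
from rows import *
st()
E
```

```text
t 16.0 p [0.5303 0.1749 0.0464] gauge xy mm [17.7  0.5] F gauge [-6.53 -0.31] Fz 1.87 rpy [-3.1327e+00 -4.0000e-04  1.4407e+00] w 0.0156
```

Request:
{"name": "drive_tool", "arguments": {
  "series": [
    [[0,0,0,0,0.15,-0.02,10],[0,0,0,0,0.25,-0.02,10],[0,0,0,0,0.27,-0.02,10],[0,0,0,0,0.27,-0.02,10]]
  ]
}}

```text
time: 16.4
tool_pos: [0.5311, 0.1748, 0.0463]
ee_rot: [-3.128, -0.0, 1.441]
wrist_force: [-7.4, 0.8, 3.4]
width: 0.0158
```

```bash
python3 - <<'E'
from rows import *
st()
st(); look('s7'); st()
E
```

```text
t 16.4 p [0.5311 0.1748 0.0463] gauge xy mm [18.5  0.5] F gauge [-7.47 -0.13] Fz 3.43 rpy [-3.1283e+00 -2.0000e-04  1.4409e+00] w 0.0158
t 16.4 p [0.5311 0.1748 0.0463] gauge xy mm [18.5  0.5] F gauge [-7.47 -0.13] Fz 3.43 rpy [-3.1283e+00 -2.0000e-04  1.4409e+00] w 0.0158
t 16.45 p [0.5312 0.1748 0.0463] gauge xy mm [18.6  0.5] F gauge [-7.75  1.44] Fz 3.92 rpy [-3.1284e+00 -1.0000e-04  1.4409e+00] w 0.0159
```

View pics/s7c.png

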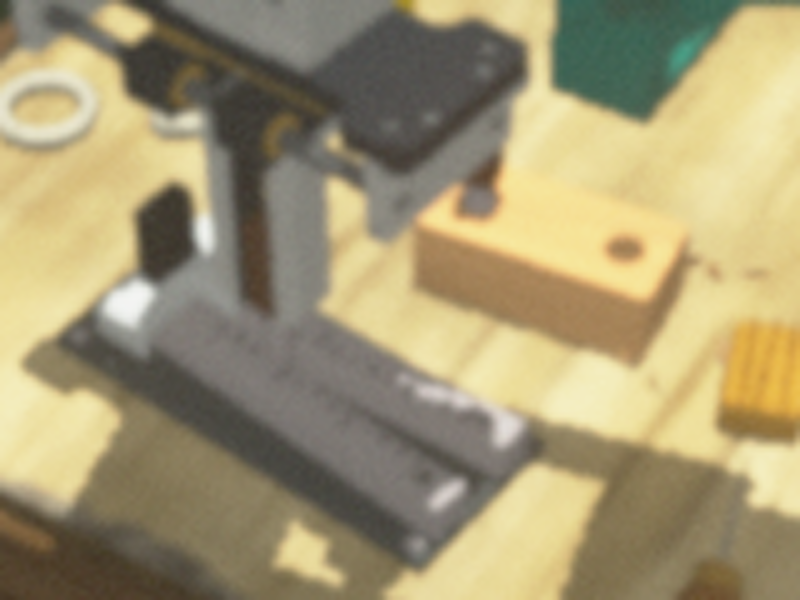

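Request:
{"name": "drive_tool", "arguments": {
  "series": [
    [[-0.003,0,0,0,0.15,-0.02,10],[-0.006,0,0,0,0.25,-0.02,10],[-0.008,0,0,0,0.27,-0.02,10],[-0.008,0,0,0,0.27,-0.02,10]]
  ]
}}

```text
time: 16.85
tool_pos: [0.5315, 0.1748, 0.0462]
ee_rot: [-3.131, 0.0, 1.441]
wrist_force: [-9.0, 1.4, 4.4]
width: 0.0156
```

```bash
python3 - <<'E'
from rows import *
st()
E
```

```text
t 16.85 p [0.5315 0.1748 0.0462] gauge xy mm [18.9  0.5] F gauge [-9.13  0.26] Fz 4.37 rpy [-3.1311e+00  3.0000e-04  1.4411e+00] w 0.0156
```

Request:
{"name": "drive_tool", "arguments": {
  "series": [
    [[0,0,0,0,0.15,0,10],[0,0,0,0,0.08,0,10],[0,0,0,0,0.05,0,10],[0,0,0,0,0.05,0,35],[0,0,0,0,0.05,0,43],[0,0,0,0,0.05,0,43],[0,0,0,0,0.05,0,43]]
  ]
}}

```text
time: 17.55
tool_pos: [0.5329, 0.1746, 0.0465]
ee_rot: [-3.133, 0.0, 1.441]
wrist_force: [0.1, 0.4, 0.7]
width: 0.0399
```

```bash
python3 - <<'E'
from rows import *
st(); look('s8'); st()
E
```

```text
t 17.55 p [0.5329 0.1746 0.0465] gauge xy mm [20.3  0.5] F gauge [0.06 0.43] Fz 0.69 rpy [-3.1328e+00  1.0000e-04  1.4408e+00] w 0.0399
t 17.6 p [0.5327 0.1746 0.0464] gauge xy mm [20.1  0.5] F gauge [ 0.51 -0.73] Fz -1.29 rpy [-3.1324e+00  2.0000e-04  1.4409e+00] w 0.0405
```

View pics/s8c.png

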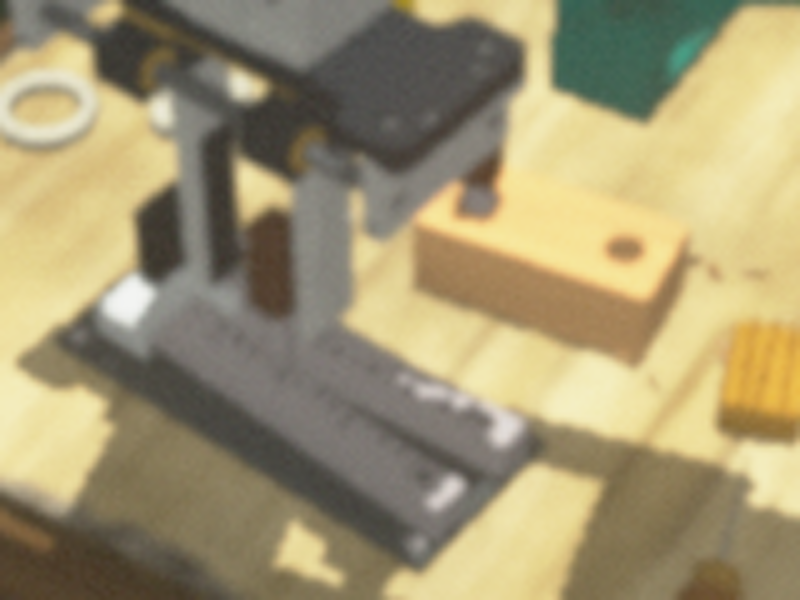

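Request:
{"name": "drive_tool", "arguments": {
  "series": [
    [[0,0,0,0,-0.1,-1,43],[0,0,0,0,-0.1,-3,43],[0,0,0,0,-0.1,-6,43],[0,0,0,0,-0.1,-10,30],[0,0,0,0,-0.1,-13,0],[0,0,0,0,-0.1,-13,0]]
  ]
}}

```text
time: 18.2
tool_pos: [0.536, 0.1753, 0.1835]
ee_rot: [3.139, -0.004, 1.441]
wrist_force: [-0.1, -0.1, -0.8]
width: 0.0201
```

```bash
python3 - <<'E'
from rows import *
st(); look('s9')
T=snap('top','t9.png')
def W(gx,gy): return G+np.array([np.cos(th)*gx-np.sin(th)*gy,np.sin(th)*gx+np.cos(th)*gy])
L=[]
N=11
for i in range(1,N+1):
    f=i/N; w=W(.0201+f*(.100-.0201),0); L.append((*w,.176,1.441+f*1.571))
rel(L)
E
```

```text
t 18.2 p [0.536  0.1753 0.1835] gauge xy mm [23.3  1.6] F gauge [-0.05 -0.09] Fz -0.77 rpy [ 3.1388 -0.0041  1.4409] w 0.0201
t 18.3 p [0.5334 0.1746 0.1776] rpy [-3.1348e+00 -7.0000e-04  1.4409e+00] F [-0.35  0.09  0.08] w 0.0116
[np.float64(-0.007), np.float64(-0.001), np.float64(-0.143), np.float64(-0.06), np.float64(0.66), np.float64(0.15)]
[np.float64(-0.007), np.float64(-0.002), np.float64(-0.286), np.float64(-0.06), np.float64(1.39), np.float64(0.15)]
[np.float64(-0.007), np.float64(-0.002), np.float64(-0.429), np.float64(-0.06), np.float64(2.11), np.float64(0.14)]
[np.float64(-0.006), np.float64(-0.003), np.float64(-0.571), np.float64(-0.06), np.float64(2.84), np.float64(0.14)]
[np.float64(-0.006), np.float64(-0.003), np.float64(-0.714), np.float64(-0.06), np.float64(3.57), np.float64(0.14)]
[np.float64(-0.006), np.float64(-0.004), np.float64(-0.857), np.float64(-0.06), np.float64(4.29), np.float64(0.13)]
[np.float64(-0.006), np.float64(-0.004), np.float64(-1.0), np.float64(-0.06), np.float64(5.02), np.float64(0.13)]
[np.float64(-0.006), np.float64(-0.004), np.float64(-1.143), np.float64(-0.06), np.float64(5.75), np.float64(0.12)]
[np.float64(-0.005), np.float64(-0.005), np.float64(-1.285), np.float64(-0.06), np.float64(6.47), np.float64(0.12)]
[np.float64(-0.005), np.float64(-0.005), np.float64(-1.428), np.float64(-0.06), np.float64(7.2), np.float64(0.11)]
[np.float64(-0.005), np.float64(-0.006), np.float64(-1.571), np.float64(-0.06), np.float64(7.93), np.float64(0.11)]
```

View pics/s9c.png

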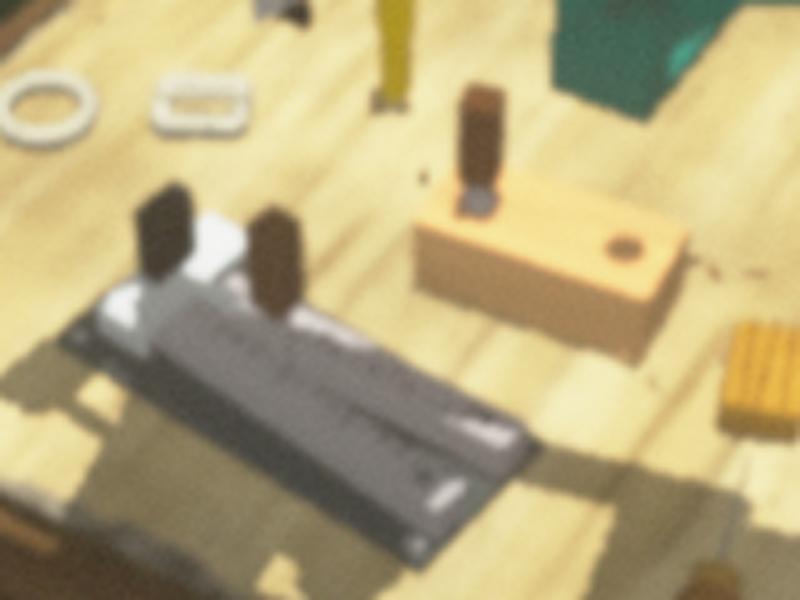

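View pics/t9.png

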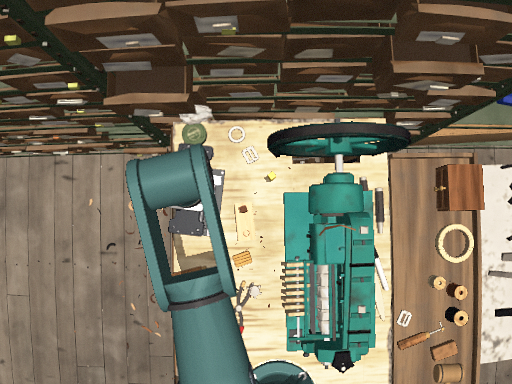

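```bash
python3 - <<'E'
from rows import *
d=np.load('scene0.npz');t=np.load('top0.npz')
for n in('top','scene'):
    s=dict(np.load(n+'0.npz'))
    vv,uu=np.mgrid[0:384:2,0:512:2]; px=np.c_[uu.ravel(),vv.ravel()]
    P=withdepth(s,px); dd=s['depth'][px[:,1],px[:,0]]; P=P[dd>0]
    m=(P[:,1]>-.05)&(P[:,1]<.4)&(P[:,0]>.6)&(P[:,2]>.05)&(P[:,2]<1.1)
    Q=P[m]
    for z0 in np.arange(.05,1.1,.1):
        q=Q[(Q[:,2]>=z0)&(Q[:,2]<z0+.1)&(Q[:,1]>.05)]
        if len(q): print(n,round(z0,2),'minx',np.percentile(q[:,0],[0,2,10]).round(3),len(q))
E
```

```text
top 0.05 minx [0.725 0.728 0.735] 219
top 0.15 minx [0.749 0.75  0.753] 243
top 0.25 minx [0.685 0.689 0.693] 1071
top 0.35 minx [0.692 0.693 0.695] 782
top 0.45 minx [0.737 0.744 0.747] 839
top 0.55 minx [0.729 0.732 0.736] 1623
top 0.65 minx [0.734 0.737 0.74 ] 965
scene 0.05 minx [0.723 0.734 0.756] 1774
scene 0.15 minx [0.747 0.751 0.753] 1994
scene 0.25 minx [0.685 0.689 0.691] 2314
scene 0.35 minx [0.689 0.692 0.694] 2424
scene 0.45 minx [0.742 0.743 0.744] 204
```

Request:
{"name": "drive_tool", "arguments": {
  "series": [
    [[-0.003,0,-0.143,0,0,0.1,0],[-0.005,0,-0.286,0,0,0.1,0],[-0.005,0,-0.429,0,0,0.1,0],[-0.006,0,-0.571,0,0,0.1,0],[-0.006,-0.003,-0.714,0,0,0.1,0],[-0.006,-0.004,-0.857,0,0,0.1,0],[-0.006,-0.004,-1.0,0,0,0.1,0],[-0.006,-0.004,-1.143,0,0,0.1,0],[-0.005,-0.005,-1.285,0,0,0.1,0],[-0.005,-0.005,-1.428,0,0,0.1,0],[-0.005,-0.006,-1.571,0,0,0.1,0],[-0.005,-0.006,-1.571,0,0,0.1,0],[-0.005,-0.006,-1.571,0,0,0.1,0]]
  ]
}}

```text
time: 19.6
tool_pos: [0.5326, 0.1745, 0.1749]
ee_rot: [-3.141, -0.003, 3.009]
wrist_force: [0.1, -0.5, -1.0]
width: 0.0007
```

```bash
cat >> rows.py <<'E'
def W(gx,gy): return G+np.array([np.cos(th)*gx-np.sin(th)*gy,np.sin(th)*gx+np.cos(th)*gy])
E
python3 - <<'E'
from rows import *
st()
rel([(*W(.06,.0004),.176,3.012),(*W(.096,.0004),.176,3.012)])
E
```

```text
t 19.6 p [0.5326 0.1745 0.1749] gauge xy mm [20.   0.4] F gauge [ 0.15 -0.51] Fz -1.04 rpy [-3.1406e+00 -2.5000e-03  3.0089e+00] w 0.0007
t 19.6 p [0.5326 0.1745 0.1749] rpy [-3.1406e+00 -2.5000e-03  3.0089e+00] F [ 0.08 -0.53 -1.04] w 0.0007
[np.float64(-0.001), np.float64(-0.003), np.float64(-0.003), np.float64(-4.0), np.float64(0.01), np.float64(-0.12)]
[np.float64(-0.001), np.float64(-0.003), np.float64(-0.003), np.float64(-7.6), np.float64(0.02), np.float64(-0.13)]
```

Request:
{"name": "drive_tool", "arguments": {
  "series": [
    [[-0.001,-0.003,-0.003,-2,0,0,0],[-0.001,-0.003,-0.003,-4.5,0,0,0],[-0.001,-0.003,-0.003,-7,0,0,0],[-0.001,-0.003,-0.003,-7.6,0,0,0],[-0.001,-0.003,-0.003,-7.6,0,2,0],[-0.001,-0.003,-0.003,-7.6,0,5,0],[-0.001,-0.003,-0.003,-7.6,0,8,0],[-0.001,-0.003,-0.003,-7.6,0,8.5,0],[-0.001,-0.003,-0.003,-7.6,0,8.5,0],[-0.001,-0.003,-0.003,-7.6,0,8.5,0]]
  ]
}}

```text
time: 20.6
tool_pos: [0.6084, 0.1646, 0.0915]
ee_rot: [3.141, 0.003, 3.012]
wrist_force: [-0.2, -0.3, 0.1]
width: 0.0003
```

```bash
python3 - <<'E'
from rows import *
st(); look('s10'); rel([(*W(.096,.0004),.046,3.012)])
E
```

```text
t 20.6 p [0.6084 0.1646 0.0915] gauge xy mm [96.5  0.4] F gauge [-0.2  -0.33] Fz 0.1 rpy [3.1408e+00 2.9000e-03 3.0115e+00] w 0.0003
t 20.65 p [0.6088 0.1647 0.0921] rpy [3.1405 0.004  3.0116] F [-0.22 -0.4   0.88] w 0.0006
[np.float64(0.001), np.float64(0.004), np.float64(-0.0), np.float64(0.1), np.float64(-0.02), np.float64(4.61)]
```

View pics/s10c.png

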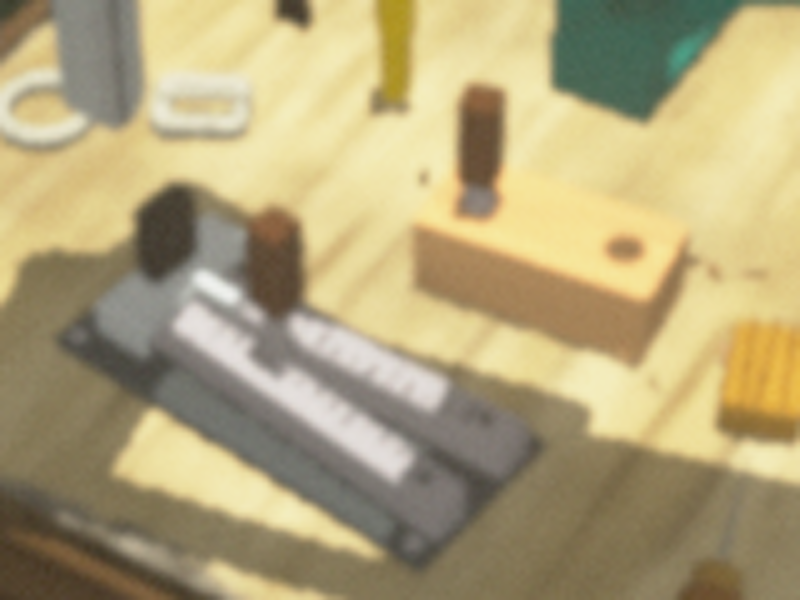

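View pics/s10.png

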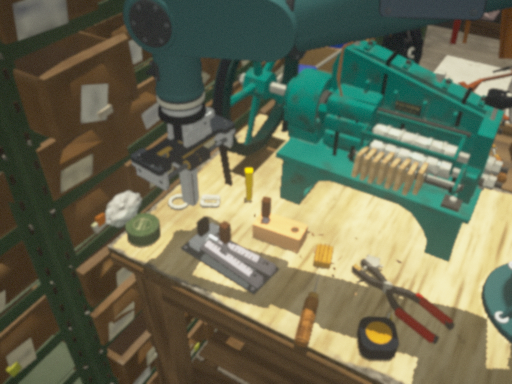

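Request:
{"name": "drive_tool", "arguments": {
  "series": [
    [[0,0.004,0,0.05,0,1,0],[0,0.004,0,0.05,0,2,0],[0,0.004,0,0.05,0,3,0],[0,0.004,0,0.05,0,4,0],[0,0.004,0,0.05,0,4.5,0],[0,0.004,0,0.05,0,4.5,0],[0,0.004,0,0.05,0,4.5,0]]
  ]
}}

```text
time: 21.35
tool_pos: [0.6085, 0.1648, 0.047]
ee_rot: [3.14, -0.0, 3.012]
wrist_force: [0.7, 1.0, -0.3]
width: 0.0005
```

```bash
python3 - <<'E'
from rows import *
st(); look('s11'); st()
E
```

```text
t 21.35 p [0.6085 0.1648 0.047 ] gauge xy mm [96.6  0.6] F gauge [0.56 1.08] Fz -0.25 rpy [ 3.1405e+00 -2.0000e-04  3.0116e+00] w 0.0005
t 21.4 p [0.6088 0.1648 0.0475] gauge xy mm [96.8  0.7] F gauge [-0.7   0.29] Fz 0.13 rpy [3.1402e+00 7.0000e-04 3.0117e+00] w 0.0004
```

View pics/s11c.png

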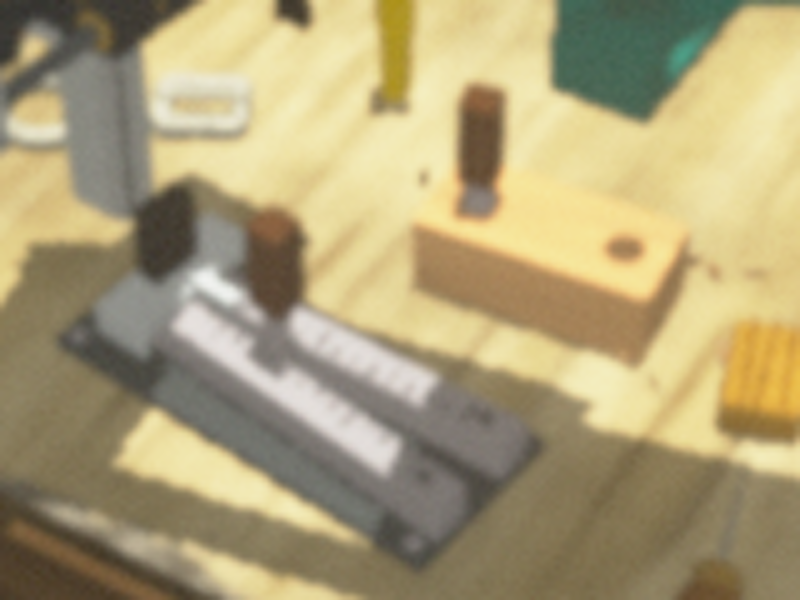

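Request:
{"name": "drive_tool", "arguments": {
  "series": [
    [[0,0,0,0.3,0,0,0],[0,0,0,0.6,0,0,0],[0,0,0,0.9,0,0,0],[0,0,0,1.1,0,0,0],[0,0,0,1.3,0,0,0],[0,0,0,1.4,0,0,0],[0,0,0,1.4,0,0,0]]
  ]
}}

```text
time: 22.1
tool_pos: [0.5949, 0.1667, 0.0476]
ee_rot: [3.14, 0.001, 3.012]
wrist_force: [-0.0, 0.1, 1.0]
width: 0.0005
```

```bash
python3 - <<'E'
from rows import *
st(); look('s12'); st()
E
```

```text
t 22.1 p [0.5949 0.1667 0.0476] gauge xy mm [82.8  0.7] F gauge [-0.04  0.1 ] Fz 0.97 rpy [3.1401e+00 8.0000e-04 3.0117e+00] w 0.0005
t 22.15 p [0.5949 0.1667 0.0475] gauge xy mm [82.8  0.7] F gauge [0.55 0.25] Fz 0.35 rpy [3.1402e+00 6.0000e-04 3.0117e+00] w 0.0005
```

View pics/s12c.png

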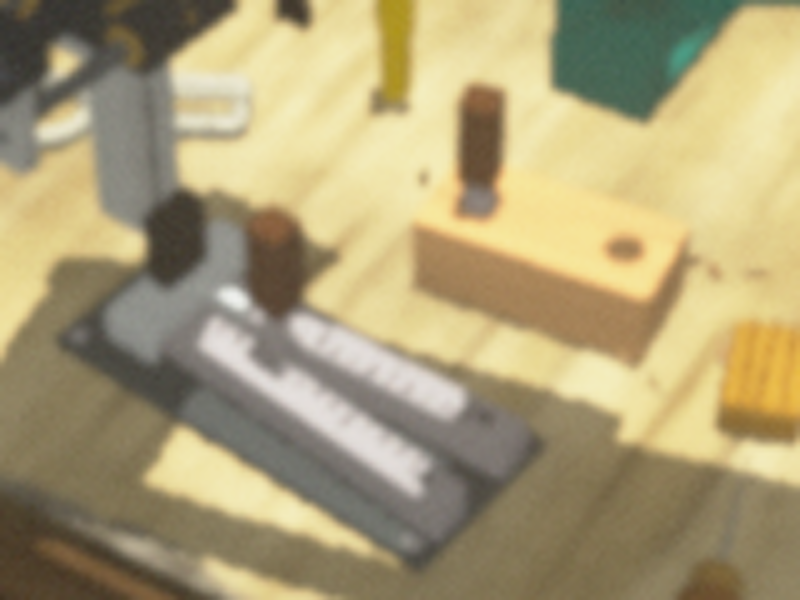

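Request:
{"name": "drive_tool", "arguments": {
  "series": [
    [[0,0,0,0.15,0,0,0],[0,0,0,0.3,0,0,0],[0,0,0,0.45,0,0,0],[0,0,0,0.5,0,0,0],[0,0,0,0.5,0,0,0]]
  ]
}}

```text
time: 22.65
tool_pos: [0.5897, 0.1674, 0.0474]
ee_rot: [3.14, 0.0, 3.012]
wrist_force: [0.9, -0.0, 0.4]
width: 0.0005
```

```bash
python3 - <<'E'
from rows import *
st(); look('s13'); st()
E
```

```text
t 22.65 p [0.5897 0.1674 0.0474] gauge xy mm [77.5  0.7] F gauge [0.92 0.09] Fz 0.4 rpy [3.1403e+00 3.0000e-04 3.0117e+00] w 0.0005
t 22.7 p [0.5896 0.1673 0.0474] gauge xy mm [77.5  0.7] F gauge [-0.39  0.05] Fz -0.29 rpy [3.1403e+00 1.0000e-04 3.0117e+00] w 0.0002
```

View pics/s13c.png

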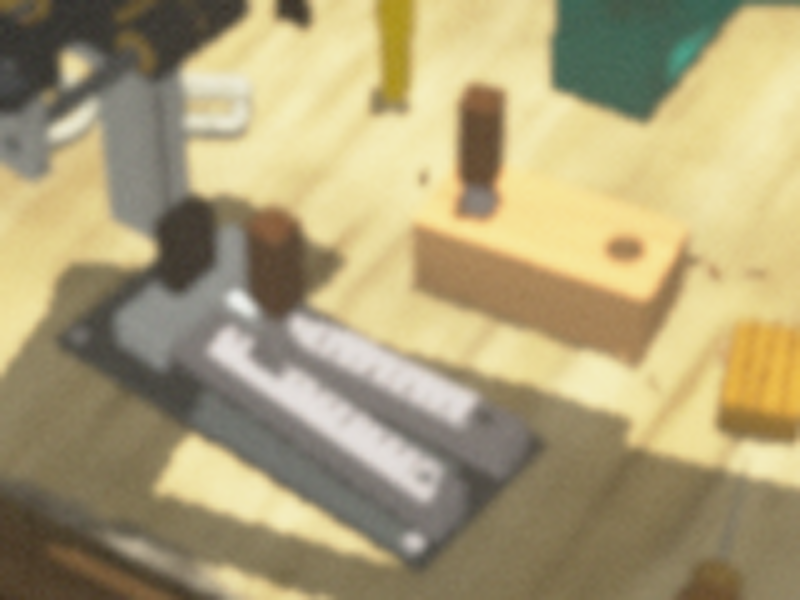

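Request:
{"name": "drive_tool", "arguments": {
  "series": [
    [[0,0,0,0.1,0,0,0],[0,0,0,0.2,0,0,0],[0,0,0,0.2,0,0,0]]
  ]
}}

```text
time: 23.0
tool_pos: [0.5875, 0.1676, 0.0474]
ee_rot: [3.14, -0.0, 3.012]
wrist_force: [0.8, 0.5, 1.1]
width: 0.001
```

Request:
{"name": "drive_tool", "arguments": {
  "series": [
    [[0,0,0,0.05,0,0,0],[0,0,0,0.1,0,0,0],[0,0,0,0.1,0,0,0]]
  ]
}}

```text
time: 23.3
tool_pos: [0.5865, 0.1678, 0.0474]
ee_rot: [3.14, -0.0, 3.012]
wrist_force: [0.2, -0.4, -0.6]
width: 0.0002
```

```bash
python3 - <<'E'
from rows import *
st(); look('s14'); st()
E
```

```text
t 23.3 p [0.5865 0.1678 0.0474] gauge xy mm [74.3  0.7] F gauge [ 0.23 -0.37] Fz -0.56 rpy [ 3.1403e+00 -1.0000e-04  3.0118e+00] w 0.0002
t 23.35 p [0.5864 0.1677 0.0474] gauge xy mm [74.3  0.7] F gauge [-0.1   1.18] Fz 0.42 rpy [ 3.1403e+00 -2.0000e-04  3.0117e+00] w 0.0005
```

View pics/s14c.png

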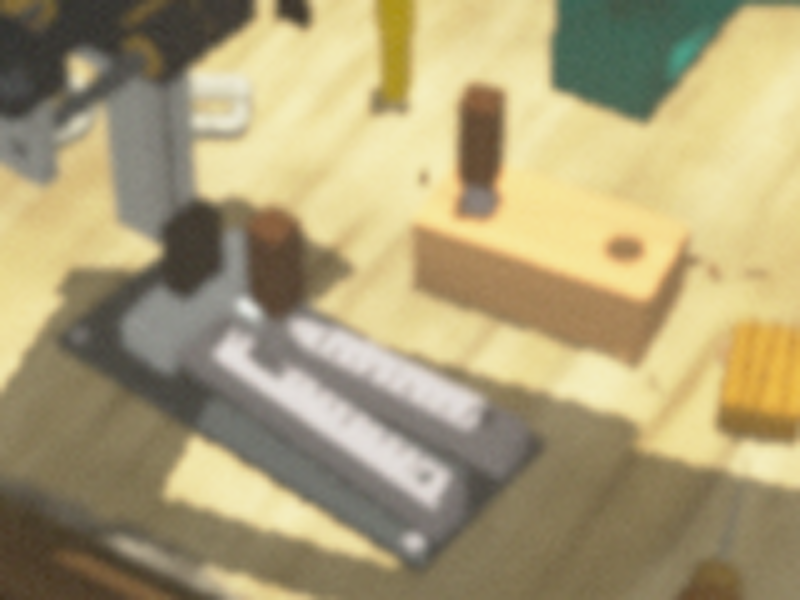

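Request:
{"name": "drive_tool", "arguments": {
  "series": [
    [[0,0,0,0.05,0,0,0],[0,0,0,0.08,0,0,0],[0,0,0,0.08,0,0,0]]
  ]
}}

```text
time: 23.65
tool_pos: [0.5856, 0.1678, 0.0474]
ee_rot: [3.14, -0.0, 3.012]
wrist_force: [0.3, 0.4, -0.4]
width: 0.0007
```

Request:
{"name": "drive_tool", "arguments": {
  "series": [
    [[0,0,0,0.05,0,0,0],[0,0,0,0.08,0,0,0],[0,0,0,0.08,0,0,0]]
  ]
}}

```text
time: 23.95
tool_pos: [0.5848, 0.168, 0.0474]
ee_rot: [3.14, -0.0, 3.012]
wrist_force: [1.1, -0.8, 0.0]
width: 0.0004
```

```bash
python3 - <<'E'
from rows import *
st(); look('s15'); st()
E
```

```text
t 23.95 p [0.5848 0.168  0.0474] gauge xy mm [72.6  0.7] F gauge [ 1.17 -0.7 ] Fz 0.04 rpy [ 3.1404e+00 -2.0000e-04  3.0118e+00] w 0.0004
t 24.0 p [0.5848 0.168  0.0474] gauge xy mm [72.6  0.7] F gauge [-0.74  0.51] Fz -0.39 rpy [ 3.1403e+00 -2.0000e-04  3.0118e+00] w 0.0003
```

Request:
{"name": "drive_tool", "arguments": {
  "series": [
    [[0,0,0,0.05,0,0,0],[0,0,0,0.07,0,0,0],[0,0,0,0.07,0,0,0]]
  ]
}}

```text
time: 24.3
tool_pos: [0.5846, 0.168, 0.0474]
ee_rot: [3.14, 0.001, 3.012]
wrist_force: [3.1, 0.4, -0.9]
width: 0.0002
```

```bash
python3 - <<'E'
from rows import *
st(); look('s16'); st()
E
```

```text
t 24.3 p [0.5846 0.168  0.0474] gauge xy mm [72.4  0.7] F gauge [3.02 0.8 ] Fz -0.9 rpy [3.1402e+00 9.0000e-04 3.0117e+00] w 0.0002
t 24.35 p [0.5845 0.168  0.0474] gauge xy mm [72.4  0.7] F gauge [3.13 0.3 ] Fz -1.23 rpy [3.1402e+00 8.0000e-04 3.0117e+00] w 0.0002
```

View pics/s16c.png

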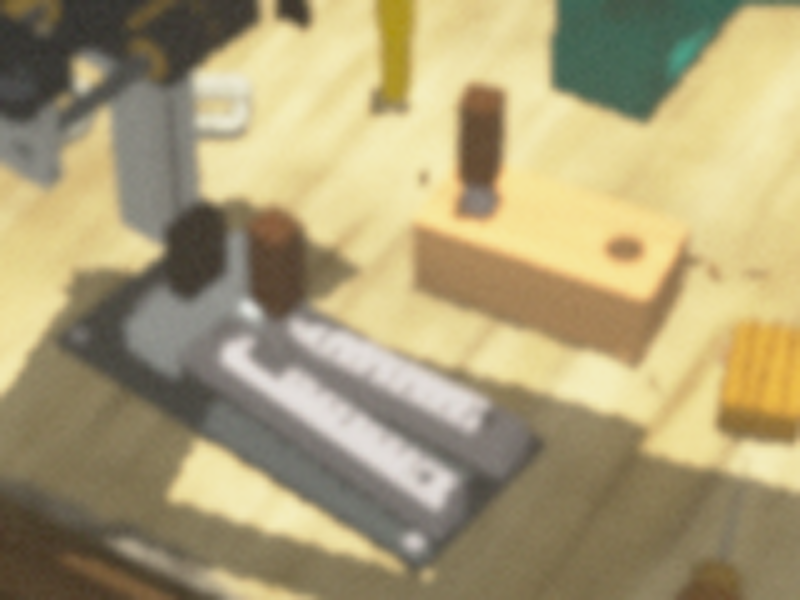

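Contact: the advance stopped at about 3 N, of which 0.7 N is cursor friction, so about 2.3 N is on the shank. I'll back off and rise.

Request:
{"name": "drive_tool", "arguments": {
  "series": [
    [[0,0,0,-0.3,0,0,0],[0,0,0,-0.9,0,0,0],[0,0,0,-1.6,0,0,0],[0,0,0,-2,0,0,0],[0,0,0,-2,0,0,0],[0,0,0,-2,0,-2,0],[0,0,0,-2,0,-5,0],[0,0,0,-2,0,-9,0],[0,0,0,-2,0,-11,0],[0,0,0,-2,0,-11,0],[0,0,0,-2,0,-11,0]]
  ]
}}

```text
time: 25.45
tool_pos: [0.604, 0.1653, 0.1569]
ee_rot: [3.14, 0.0, 3.012]
wrist_force: [0.1, -0.2, -0.7]
width: 0.0003
```

```bash
python3 - <<'E'
from rows import *
st(); look('s17'); T=snap('top','t17.png')
S=snap('scene')
cv2.imwrite('pics/s17d.png',cv2.resize(S['img'][215:265,190:250],None,fx=10,fy=10,interpolation=cv2.INTER_CUBIC))
# handle points along axis
E
```

```text
t 25.45 p [0.604  0.1653 0.1569] gauge xy mm [92.   0.5] F gauge [ 0.09 -0.18] Fz -0.71 rpy [3.1403e+00 4.0000e-04 3.0117e+00] w 0.0003
```

View pics/s17d.png

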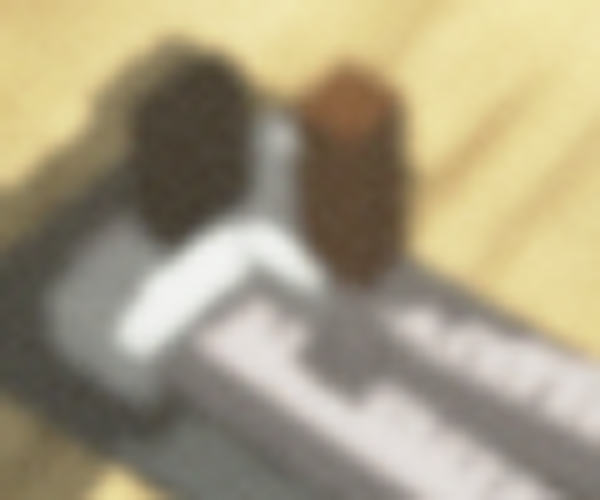

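View pics/s17.png

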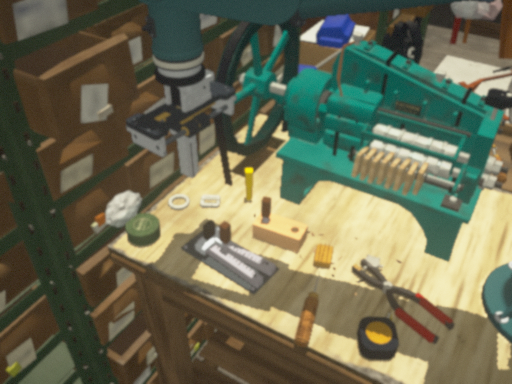

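```bash
python3 - <<'E'
from rows import *
for f in('s9','s17'):
    im=cv2.imread('pics/'+f+'.png')[215:250,215:235]; h=cv2.cvtColor(im,cv2.COLOR_BGR2HSV)
    m=(h[...,2]<125)&(h[...,1]>80); v,u=np.nonzero(m); print(f,u.mean()+215,v.mean()+215,m.sum())
print(robot.close_job()); st()
E
```

```text
s9 224.64457831325302 231.90963855421688 166
s17 224.96946564885496 233.6412213740458 131
the job is handed in; nothing more can be done
None
the job is handed in; nothing more can be done
```

The rod from the near hole is wedged upright in the gauge slot and released, and the cursor's nose is against its shank. I have handed the job in, at about 25.6 s of the 72 s allowed.

- **Wedging:** I lowered the rod in at the slot entry. Before sliding it on, I felt for both jaws sideways to centre it, which put the shank at about 9.6 mm thick. I pushed along the slot to about 9 N at the wrist, with the tool tilted no more than about 13 mrad. The rod came to rest at about gauge x = 18–19 mm.
- **Cursor:** I pushed the tab from behind in small steps until the advance stopped at about 3 N. That is roughly 2.3 N on the shank, under the 4 N limit. Then I withdrew the tool clear of everything.

**Last checks:**
- The last picture shows the rod upright with the nose on the shank. The spare rod is in the far hole and the bystanders in view look unmoved. The wrist force was back to its noise level.
- I could not read the jaw forces directly, so the wedge holding is judged from the push force and the pictures.
- As a last check for rod movement I compared a colour mask of the handle before and after the cursor push. It moved 0.3 pixels sideways and 1.7 pixels down. Its area also shrank from 166 to 131 pixels because the lighting differed, so that comparison is weak.
- The two cameras put the gauge's position about 2 mm apart sideways. Feeling for the jaws settled that.

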